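# Rack the varnish test panels and lock the retaining bar

## Task

Slide every varnish test panel that lies on the grey mat flat into a slot of the wooden panel rack, any slot, fully home so that it drops flat behind the sill at the slot mouth. Then lay the loose aluminium bar across the front of the rack and feed its end into the open collet until it meets the depth stop, and last swing the collet lever over to its closed end so the panels are barred in. Leave the bottle, the can and the blue block alone.

Things in the scene. Friction and masses are not known exactly. Their poses are not given: they have to be found in the camera images.
- rack: Fixed rack, turned up to 0.12 rad. Origin on the table, mid of the slot mouths; x into the slots (away from the robot), y to the left. Three slots at y -60, 0, 60 mm: sill x -6 to 0, top z 30, behind it the floor, z 25; 54 wide, 6 mm walls with round noses, lips from x 17 covering 6 mm of each edge (underside z 44, top 48), back stop at x 112.5. In front a 6 mm base plate; collet at the -y end.
- bay0 (a point): Where a panel's centre lies when fully home in the slot at y -60 mm (x 56, z 30 mm, dropped 5 mm behind the sill, in the rack's frame); axes as the rack's.
- bay1 (a point): The same for the middle slot (y 0).
- bay2 (a point): The same for the slot at y +60 mm.
- mouth (a point): Centre of the collet's mouth on the bore axis (rack frame x -40, y -112, z 37.5 mm). The bore runs to the rack's -y: a funnel 34 mm wide narrowing in 12 mm to a round bore of 19 mm, ending at the depth stop 52 mm from the mouth. Steel tube 49 mm across; bottom of the bore level with the rests.
- stop (a point): On the depth stop's face at the height of the axis of a bar on the rests (rack frame x -40, y -164, z 35 mm); axes as the rack's. With the bar home its centre is 130 mm from here along +y.
- lever (a joint): Collet lever: 0 = open, leaning 0.7 rad towards the robot; 1.4 = closed, leaning 0.7 rad away. Starts at 0 to 0.25; stays where it is left (3 N at the knob moves it). Turns about the rack's y axis at rack frame x -40, y -179, z 66 mm, on a grey block (54 mm in x, y -164 to -194, top z 62 mm). Closing brings a jaw down on the bar.
- lever_knob (a point): Centre of the black ball (18 mm) at the end of the lever, 70 mm from the pivot; the lever's arm is a 10 mm rod. Push it away from the robot to close.
- rest (a point): Top of the left of two bar rests (rack frame x -40, y 90, z 28 mm); the other is at y -98. Each 8 mm wide in y, with edges 2.5 mm high and 20 mm apart, so that the bar lies along y at x -40, 27 mm clear of the sill.
- bar: Loose plain round aluminium bar, diameter 14, length 260 mm, 120 g, lying level in the wooden cradle, both ends alike. Origin at its centre, y along its length.
- cradle: Fixed wooden cradle for the bar, origin on the table under its centre, y along the bar: two blocks 16 mm wide at y +-85 mm, 50 mm across, notch floor at z 28 mm (bar axis at z 35), cheeks to z 36 mm; between the blocks only a base 5 mm high.
- mat: Fixed grey felt mat 190 x 370 mm, 3 mm thick, origin under its centre; the panels start on it.
- panel0: Varnish test panel: flat wooden board 110 x 50 x 10 mm, dark face with three swatches; panels are all alike, two or three are present, lying flat on the grey mat. Origin at its centre, x along its 110 mm length, z through its thickness (either face may be up).
- panel1: Varnish test panel: flat wooden board 110 x 50 x 10 mm, dark face with three swatches; panels are all alike, two or three are present, lying flat on the grey mat. Origin at its centre, x along its 110 mm length, z through its thickness (either face may be up).
- panel2: Varnish test panel: flat wooden board 110 x 50 x 10 mm, dark face with three swatches; panels are all alike, two or three are present, lying flat on the grey mat. Origin at its centre, x along its 110 mm length, z through its thickness (either face may be up).
- solvent: Bystander: clear bottle, 56 mm across, 150 mm tall; loose, origin at the centre of its underside. Leave alone.
- varnish: Bystander: bare steel can, 70 mm across, 85 mm tall; loose, origin at the centre of its underside. Leave alone.
- sponge_block: Bystander: small blue block, 70 x 45 x 30 mm; loose, origin at the centre of its underside. Leave alone.
Not all that is in view belongs to the job. Leave any turquoise look-alike of the panel1 alone. What is shaped like the panel0 but purple is not meant.

How it is judged:
On the way, in this order (a step that is already met when the one before it is completed fails the run):
1. every panel present lies fully home in a slot ((distance between panel0 and bay0 below 0.007 m or distance between panel0 and bay1 below 0.007 m or distance between panel0 and bay2 below 0.007 m) and (distance between panel1 and bay0 below 0.007 m or distance between panel1 and bay1 below 0.007 m or distance between panel1 and bay2 below 0.007 m) and (distance between panel2 and bay0 below 0.007 m or distance between panel2 and bay1 below 0.007 m or distance between panel2 and bay2 below 0.007 m) and angle between the z axis of each of panel0, panel1, panel2 and the z axis of rack, either way round below 0.028 rad), for 0.2 s.
2. the bar is in the collet against the depth stop, the lever still open (y of bar in the frame of stop between 0.126 and 0.134 m and x of bar in the frame of stop between -0.008 and 0.008 m and z of bar in the frame of stop between -0.006 and 0.007 m and angle between the y axis of bar and the y axis of rack, either way round below 0.06 rad and value of joint lever below 0.5 rad), for 0.2 s.
3. the lever is closed on the bar (y of bar in the frame of stop between 0.126 and 0.134 m and x of bar in the frame of stop between -0.008 and 0.008 m and z of bar in the frame of stop between -0.006 and 0.007 m and angle between the y axis of bar and the y axis of rack, either way round below 0.06 rad and value of joint lever above 1.25 rad), for 0.2 s.
At the end, for the whole second after the job is handed in: Every panel present has its centre within 7 mm of a slot's home point and lies level within 0.028 rad (down behind the sill); the bar lies level across the front, parallel to the rack within 0.06 rad, its end within 4 mm of the depth stop; the lever is past 1.25 rad; all at rest (all of step 1 and all of step 3 and linear speed of each of bar, panel0, panel1, panel2 below 0.02 m/s); the robot touches nothing.
It fails at once if solvent moved by more than 40 mm (distance of solvent from where it was at the start of the episode above 0.04 m).
It fails at once if varnish moved by more than 40 mm (distance of varnish from where it was at the start of the episode above 0.04 m).
It fails at once if sponge_block moved by more than 40 mm (distance of sponge_block from where it was at the start of the episode above 0.04 m).
Of panel0, panel1, panel2 only 2 to 3 are there at a start; the rules pass over those that are not, and their reading is None.
At some moment in a run one of panel0, panel1, panel2 may be knocked a few centimetres aside while the robot is not near it.
It also fails if it takes over 210 s, if anything falls off the work surface, if the arm or the gripper's body presses on something with over 40 N, if the wrist force passes 120 N, or if a joint passes its speed limit or range.

## Robot

A 6-joint arm with a two-finger parallel gripper is mounted at the origin on the work surface. World frame = base frame: x ahead of the robot, y to its left, z up, the work surface at z = 0. Lengths are in m, angles in rad, forces in N, time in s.
With the tool pointing down it reaches from about 0.35 to 0.775 m from the base axis. Payload 7.3 kg.
Tool frame: the origin (TCP) lies at the very end of the fingers, on their centre line; the grasp point (between the pads) lies 19 mm behind it; z points along the fingers, y is the line along which they close (so a half turn about z gives the same grasp; the last joint's range is limited). The gripper opens to 92 mm and grips with 3 to 60 N. Pads are 19 mm wide; open, the fingers measure 130 mm over their backs; the gripper's body (75 mm by 190 mm) begins 47 mm behind the grasp point.
Start: joints at [-1.458, 0.342, 1.524, -0, 1.275, -0.146], TCP at [0.134, -0.508, 0.227] pointing down, gripper open.
Joint ranges: [-2.53, 2.53], [-0.77, 2.02], [0.04, 2.7], [-1, 4.14], [0.28, 2.66], [-3.11, 3.11]. Speed limits (rad/s): [2.57, 2.57, 3.14, 3.14, 3.14, 3.14].

## Interface

Orientations are given as [roll, pitch, yaw] about the fixed x, y, z axes, in that order (R = Rz(yaw) Ry(pitch) Rx(roll)).
In Python, from cell import observe, read_camera, get_calibration, hand_in, search_frame gives the robot as it stands.
- The arm moves only by the tool step_arm, never from a script. Its argument "commands" is a list of rows, each an object with "translation": the shift along the tool's x, y, z in mm, a list of three; "roll": the turn about the tool's z in rad. In form: [{"translation": [x, y, z], "roll": roll}, ...]. A call has 1 to 20 rows; each row shifts and turns the commanded pose from where the row before left it, along the tool's axes as they then stand; what a row does not reach is not made up. A row lasts 1/12 s, in which the tool goes at most 41.7 mm and 7.16 degrees, less where a joint would pass 70% of its speed; a pose out of reach is approached as far as the arm can. A call is refused whole if a number of a shift passes 41.7 or a number of a turn 0.125, either way. A call with a gripper value outside its range is refused whole. "fingers" is the opening, from 0 (shut) to 1 (fully open), set as the call begins (left out, the last holds). The fingers move at their own pace and stop on an object; "grip_force" is the grip in N (left out, the last holds). Time passes only in rows, so rows that do not move let the fingers close. It gives the time, the measured TCP pose, the force, the opening and the grip force at its end, in the units of the state.
- observe(): the state, without advancing time (a new reading comes with each control period).
- read_camera(name): name is "side" or "top" or "wrist"; returns the picture (400x640x3 uint8, red, green, blue); there is no depth.
- get_calibration(name): a dict with "camera_matrix" (3x3 intrinsics, pixels), "world_from_camera" (4x4, takes a point from camera to world coordinates). Camera axes: x right, y up, looking along -z (the intrinsics and any distortion apply to the point x, -y, -z); pixel columns grow to the right and rows downward; lengths in m; the calibration is good to about 2 mm. A picture is of the moment at which its call begins: read the wrist's pose just before it. get_calibration takes no time and is no camera call; for the wrist camera it gives the pose at the moment of the call.
- hand_in(): hands the job in; it is judged then, once.
Trained networks look in the newest picture that a camera, given by its name, has taken for a name from the list of things; names that differ only in an ending like _2 or _b are one class to them, and where a whole thing is asked for, a point or a joint stands for the part that bears it (a point fixed in the world has none). Each returns a list of dicts, best first, with "confidence" (0 to 1); they miss things now and then, are a little off and sometimes report something else, mostly with a low value. They report only what shows in the picture. A call takes as long as a camera call. They do not tell look-alikes from the thing itself.
- search_frame(camera, name): "at" ([x, y, z] in m, in world coordinates, good to about 4 mm: the middle of the surface that is visible of it).
The state is a dict: "time": time; "qpos": joint angles; "qvel": joint speeds; "joint_efforts": joint torques, N m; "tool_pos": TCP position; "tool_rot": TCP orientation; "contact_force": force on the tool from outside, world axes, zero at the start; "torque": the same for the moment, N m; "opening": finger opening in m; "grip_force": force on a finger pad.
Only numpy, scipy, OpenCV 4.12 (cv2) and the standard library are available. Lean on these libraries where they do the work, as an engineer would, in place of code of your own. Each camera call takes 0.05 s, during which the arm holds its last target. There are 200 camera calls.

## Working session

There is one attempt and no reset: what is moved stays moved. The work goes in short steps, Python scripts to look and compute and a tool call to move; the robot and the scene stay as the last step left them, time stands still between calls to the robot, and variables do not carry over. Pictures are saved under pics/ and viewed, at most 14 in all, crops included, and the job is handed in when it is done.

Besides the shell and the picture viewer there is one more tool, called by a JSON object that holds its "fn" and its "kwargs", one argument or row to a line. step_arm: Moves the arm, as the interface text tells. Its arguments: {"type":"object","properties":{"commands":{"type":"array"},"fingers":{"type":"number"},"grip_force":{"type":"number"}},"required":["commands"]}

```bash
mkdir -p pics; ls
python3 - <<'E'
from cell import *
import cv2,numpy as np
s=observe(); print(s)
for c in ["top","side"]:
    im=read_camera(c); cv2.imwrite(f"pics/{c}0.png",im[:,:,::-1])
    k=get_calibration(c); print(c,np.round(k["camera_matrix"],1).tolist(),np.round(k["world_from_camera"],3).tolist(),[x for x in k if x not in("camera_matrix","world_from_camera")])
    for n in ["panel0","bar","rack","cradle","mat","lever","lever_knob","solvent","varnish","sponge_block"]:
        print(c,n,[(np.round(d["at"],3).tolist(),round(d["confidence"],2)) for d in search_frame(c,n)])
E
```

```text
pics
{'time': 0.0, 'qpos': array([-1.45796592e+00,  3.42702931e-01,  1.52499246e+00, -5.47636992e-06,
        1.27537713e+00, -1.46014333e-01]), 'qvel': array([-0.00086525, -0.00044257, -0.00142131, -0.00126223, -0.00127032,
       -0.00177758]), 'joint_efforts': array([-1.96921355e-03, -4.31250679e+01, -2.44222748e+01,  7.15678465e-02,
        5.58438292e-02, -1.33903059e-04]), 'tool_pos': array([ 0.13434935, -0.50711571,  0.2260638 ]), 'tool_rot': array([-3.14012778e+00, -2.10132918e-04,  2.58846179e-01]), 'contact_force': array([0.24049486, 0.72749149, 0.54092508]), 'torque': array([-0.03473191,  0.02377956,  0.01652299]), 'grip_force': 0.0, 'opening': 0.0917634041662525}
top [[403.8, 0.0, 319.0], [0.0, 403.8, 199.9], [0.0, 0.0, 1.0]] [[-0.091, 0.972, -0.217, 0.365], [-0.996, -0.089, 0.019, 0.095], [-0.001, 0.218, 0.976, 1.116], [0.0, 0.0, 0.0, 1.0]] []
top panel0 [([0.595, 0.098, 0.015], 0.72), ([0.615, 0.217, 0.012], 0.69), ([0.613, 0.53, 0.011], 0.59), ([0.356, 0.032, 0.009], 0.56)]
top bar [([0.445, 0.228, 0.036], 0.89)]
top rack [([0.612, -0.173, 0.026], 0.79), ([0.784, -0.07
[... 624 characters left out ...]
795, 0.902], [0.0, 0.0, 0.0, 1.0]] []
side panel0 [([0.597, 0.092, 0.012], 0.93), ([0.355, 0.031, 0.011], 0.88), ([0.608, 0.519, 0.011], 0.85), ([0.609, 0.21, 0.011], 0.68)]
side bar [([0.445, 0.21, 0.044], 0.89), ([0.532, -0.318, 0.127], 0.7)]
side rack [([0.617, -0.198, 0.024], 0.77), ([0.596, 0.093, 0.013], 0.16)]
side cradle [([0.45, 0.216, 0.003], 0.97)]
side mat [([0.599, 0.192, 0.005], 0.65), ([0.613, -0.199, 0.028], 0.44)]
side lever [([0.611, -0.196, 0.026], 0.59)]
side lever_knob [([0.535, -0.312, 0.128], 0.64)]
side solvent [([0.771, 0.138, 0.087], 0.92), ([0.614, -0.194, 0.025], 0.36)]
side varnish [([0.788, -0.016, 0.076], 0.7)]
side sponge_block [([0.785, -0.088, 0.029], 0.77)]
```

View pics/top0.png

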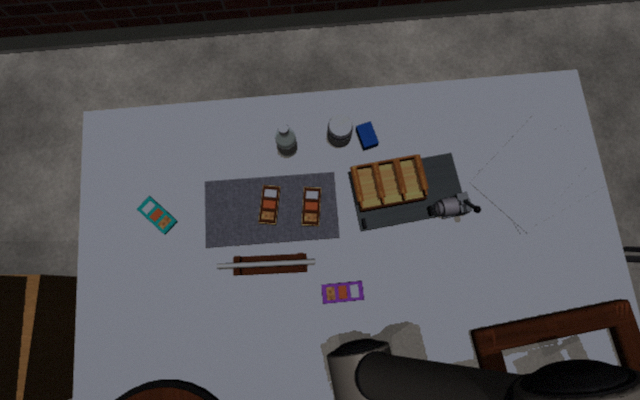

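View pics/side0.png

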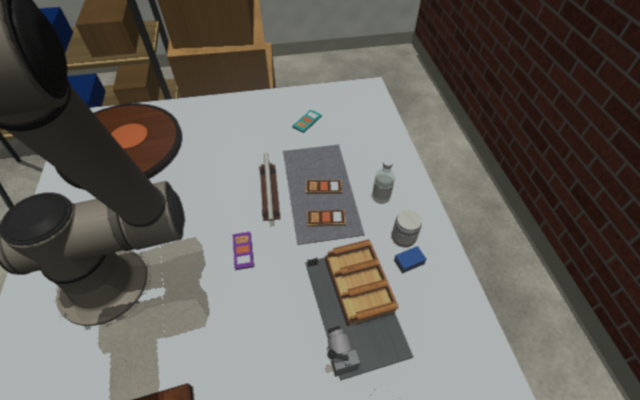

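The top view shows two real panels on the mat, at about (270,204) and (311,207). The decoys are purple at (343,292) and turquoise at (156,214). The rack is at (390,182), the collet at (455,207) and the knob at (478,209). The side view agrees. Next I move over the rack for a close look.

{"fn": "step_arm", "kwargs": {
  "commands": [
    {"translation": [0, 0, -30], "roll": 0.1},
    {"translation": [0, 0, -30], "roll": 0.1},
    {"translation": [0, 0, -30], "roll": 0.059},
    {"translation": [26, -30, -5], "roll": 0},
    {"translation": [26, -30, -5], "roll": 0},
    {"translation": [26, -30, -5], "roll": 0},
    {"translation": [26, -30, -5], "roll": 0},
    {"translation": [26, -30, -5], "roll": 0},
    {"translation": [26, -30, -5], "roll": 0},
    {"translation": [26, -30, -5], "roll": 0},
    {"translation": [26, -30, -5], "roll": 0},
    {"translation": [26, -30, -5], "roll": 0},
    {"translation": [26, -30, -5], "roll": 0},
    {"translation": [26, -30, -5], "roll": 0},
    {"translation": [26, -30, -5], "roll": 0},
    {"translation": [0, 0, 0], "roll": 0},
    {"translation": [0, 0, 0], "roll": 0}
  ]
}}

```text
time: 2.52
tool_pos: [0.4474, -0.1459, 0.3767]
tool_rot: [3.141, -0.0, 0.004]
contact_force: [-0.3, 0.1, -1.0]
opening: 0.0918
grip_force: 0.0
```

```bash
cat > h.py <<'E'
from cell import *
import cv2,numpy as np
from scipy.optimize import least_squares
from scipy.spatial.transform import Rotation as R
def proj(k,P):
    P=np.atleast_2d(P); W=np.array(k["world_from_camera"]); p=(P-W[:3,3])@W[:3,:3]
    p=p*[1,-1,-1]; q=p@np.array(k["camera_matrix"]).T; return q[:,:2]/q[:,2:]
def back(k,uv,z):
    W=np.array(k["world_from_camera"]); d=np.linalg.inv(k["camera_matrix"])@[uv[0],uv[1],1]; d=W[:3,:3]@(d*[1,-1,-1])
    return W[:3,3]+d*(z-W[2,3])/d[2]
def rackpts(p,P):  # p=(x,y,yaw)
    c,s=np.cos(p[2]),np.sin(p[2]); P=np.atleast_2d(P)
    return np.c_[p[0]+c*P[:,0]-s*P[:,1],p[1]+s*P[:,0]+c*P[:,1],P[:,2]]
def shift(target,yaw=None):
    s=observe(); r=R.from_euler('xyz',s['tool_rot']); t=r.inv().apply(np.array(target)-s['tool_pos'])*1000
    print('tool',np.round(s['tool_pos']*1000,1),'rot',np.round(s['tool_rot'],4),'shift mm',np.round(t,1),'roll',None if yaw is None else round((s['tool_rot'][2]-yaw+np.pi)%(2*np.pi)-np.pi,4))
def snap(c,f):
    k=get_calibration(c); im=read_camera(c)[:,:,::-1].copy(); cv2.imwrite(f"pics/{f}.png",im); return k,im
E
python3 - <<'E'
from h import *
s=observe();print(s['time'],s['tool_pos'],s['tool_rot'])
k,im=snap("wrist","w1"); print(np.round(k["camera_matrix"],1).tolist(),np.round(k["world_from_camera"],3).tolist())
for n in ["panel0","rack","lever","lever_knob","bar"]:
    print(n,[(np.round(d["at"],3).tolist(),round(d["confidence"],2)) for d in search_frame("wrist",n)])
E
```

```text
2.5167 [ 0.44737737 -0.1459157   0.37668863] [ 3.14136040e+00 -3.14636034e-05  4.25363133e-03]
[[357.6, 0.0, 318.7], [0.0, 357.6, 191.2], [0.0, 0.0, 1.0]] [[0.004, 0.963, 0.27, 0.521], [-1.0, 0.004, 0.002, -0.146], [0.001, -0.27, 0.963, 0.536], [0.0, 0.0, 0.0, 1.0]]
panel0 [([0.599, 0.21, 0.016], 0.83), ([0.591, 0.093, 0.014], 0.79), ([0.356, 0.029, 0.012], 0.62)]
rack [([0.582, -0.178, 0.028], 0.68)]
lever [([0.533, -0.311, 0.115], 0.92)]
lever_knob [([0.534, -0.313, 0.121], 0.66)]
bar [([0.444, 0.195, 0.043], 0.84)]
```

View pics/w1.png

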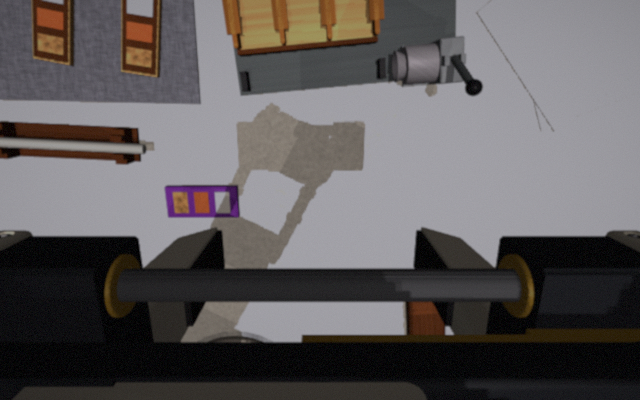

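The wrist view shows the rack mouth at the top, with the sill running from about (240,52) to (382,40). The rests are at (245,82) and (382,68), and the knob at (474,87). I'll move forward so the rack is centred.

{"fn": "step_arm", "kwargs": {
  "commands": [
    {"translation": [30, 5, 0], "roll": 0},
    {"translation": [40, 6, 0], "roll": 0},
    {"translation": [40, 6, 0], "roll": 0},
    {"translation": [40, 3, 0], "roll": 0},
    {"translation": [20, 0, 0], "roll": 0},
    {"translation": [0, 0, 0], "roll": 0},
    {"translation": [0, 0, 0], "roll": 0}
  ]
}}

```text
time: 3.4
tool_pos: [0.6166, -0.1687, 0.3751]
tool_rot: [-3.141, 0.002, -0.001]
contact_force: [0.6, -0.4, 0.1]
opening: 0.0914
grip_force: 0.0
```

Run:
```python
from h import *
k,im=snap("wrist","w2"); import pickle; pickle.dump(k,open("k2.pkl","wb"))
print(observe()['time'])
for n in ["panel0","lever_knob","bar"]:
    print(n,[(np.round(d["at"],3).tolist(),round(d["confidence"],2)) for d in search_frame("wrist",n)])
# initial guess from knob and picture, overlay
cv2.imwrite("pics/w2c.png",cv2.resize(im[0:240,200:520],(800,600),interpolation=cv2.INTER_CUBIC))
```

```text
3.45
panel0 [([0.602, 0.092, 0.014], 0.94), ([0.34, -0.001, 0.008], 0.7), ([0.614, 0.205, 0.012], 0.68), ([0.618, -0.184, 0.024], 0.29)]
lever_knob [([0.543, -0.313, 0.107], 0.83), ([0.624, -0.183, 0.024], 0.65)]
bar []
```

View pics/w2c.png

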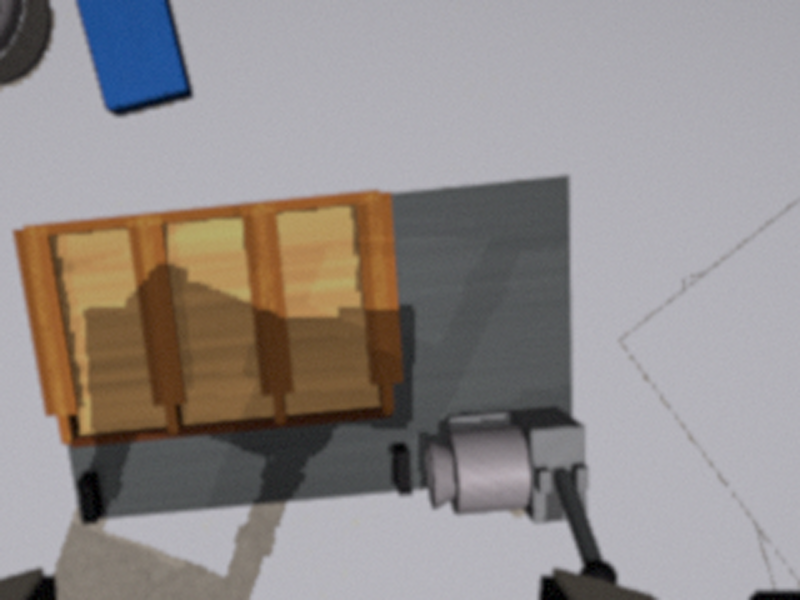

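The crop shows the rack with its three slots, lip fronts at about rows 380–413 and rests at (91,497) and (403,468). The lever knob is at (600,573). I'll fit the rack pose to these points.

Run:
```python
from h import *
import pickle; k=pickle.load(open("k2.pkl","rb"))
uv=np.array([[91,497],[403,468],[153,405],[185,402],[262,395],[292,391],[47,413],[75,412],[367,386],[402,381]])/2.5+[200,0]
P=np.array([[-40,90,30],[-40,-98,30],[17,39,48],[17,21,48],[17,-21,48],[17,-39,48],[17,93,48],[17,81,48],[17,-81,48],[17,-93,48]])/1000
f=lambda p:(proj(k,rackpts(p,P))-uv).ravel()
r=least_squares(f,[0.57,-0.14,0.05],loss='soft_l1'); print(r.x,np.round(r.fun.reshape(-1,2),1).tolist())
np.save("rack.npy",r.x)
# overlay
im=cv2.imread("pics/w2.png"); kt=get_calibration("top"); it=cv2.imread("pics/top0.png"); ks=get_calibration("side"); isd=cv2.imread("pics/side0.png")
x=np.array([[-6,y,30] for y in(-93,93)]+[[112.5,y,48] for y in(-93,93)]+[[17,y,48] for y in(-93,-81,-39,-21,21,39,81,93)]+[[-40,90,30],[-40,-98,30],[-40,-112,37.5],[-40,-164,62],[-85,-179,120]])/1000
def ov(kk,i,box,name):
    sc=4; c=cv2.resize(i[box[1]:box[3],box[0]:box[2]],None,fx=sc,fy=sc,interpolation=cv2.INTER_CUBIC)
    for u in proj(kk,rackpts(r.x,x)): cv2.circle(c,(int((u[0]-box[0]+.5)*sc),int((u[1]-box[1]+.5)*sc)),2,(0,255,0),-1)
    return c
a=ov(kt,it,(340,140,490,240),"t"); b=ov(k,im,(200,60,450,240),"w"); s=ov(ks,isd,(300,235,420,380),"s")
cv2.imwrite("pics/ovt.png",np.vstack([cv2.resize(b,(640,460))[200:],a[:,:600] if 0 else cv2.resize(a,(640,427))])[:600])
cv2.imwrite("pics/ovs.png",s)
for c in ("top","side"):
    print(c,[(np.round(d["at"],3).tolist(),round(d["confidence"],2)) for d in (read_camera(c) is not None and search_frame(c,"panel0"))])
```

```text
[ 0.58234149 -0.12925546  0.09583507] [[-2.3, 1.7], [0.0, 1.4], [-0.2, -0.3], [-0.1, -0.3], [-0.6, -0.4], [0.4, -0.1], [3.5, 0.2], [0.9, -0.2], [0.9, -1.0], [-4.4, 0.1]]
top [([0.615, 0.214, 0.014], 0.96), ([0.594, 0.097, 0.015], 0.77), ([0.614, 0.529, 0.012], 0.61), ([0.367, 0.011, 0.007], 0.59)]
side [([0.607, 0.209, 0.012], 0.74), ([0.611, 0.516, 0.012], 0.71), ([0.598, 0.094, 0.012], 0.7), ([0.356, 0.03, 0.012], 0.58), ([0.786, -0.086, 0.029], 0.52)]
```

View pics/ovt.png

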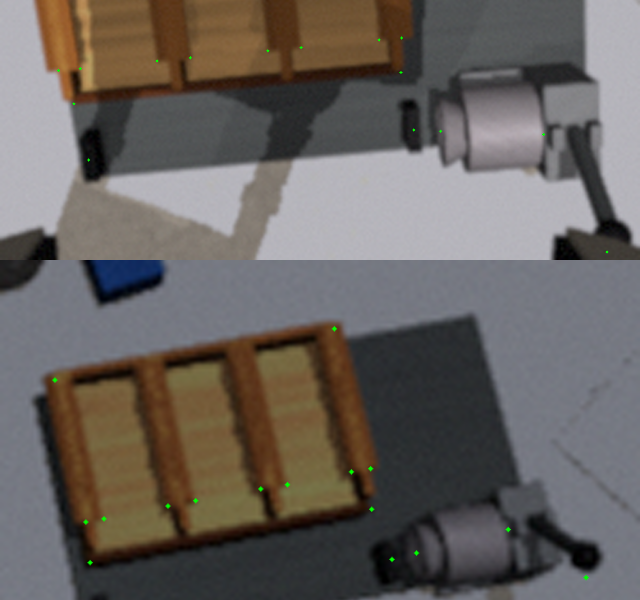

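View pics/ovs.png

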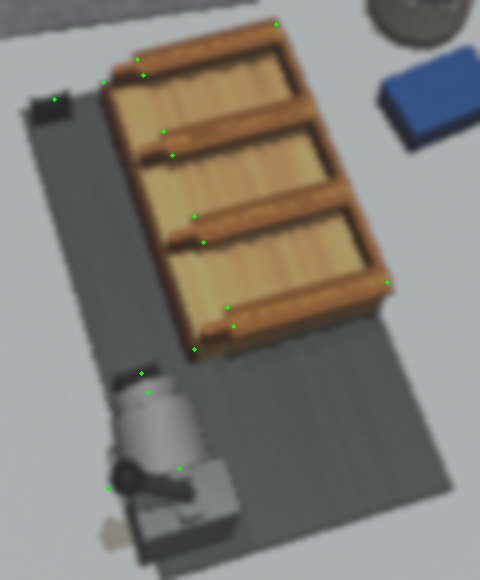

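The outer walls are wider than I assumed, so I'll refit on the inner points only. First I look closely at the panels.

{"fn": "step_arm", "kwargs": {
  "commands": [
    {"translation": [-4, -32, 13.5], "roll": 0},
    {"translation": [-4, -32, 13.5], "roll": 0},
    {"translation": [-4, -32, 13.5], "roll": 0},
    {"translation": [-4, -32, 13.5], "roll": 0},
    {"translation": [-4, -32, 13.5], "roll": 0},
    {"translation": [-4, -32, 13.5], "roll": 0},
    {"translation": [-4, -32, 13.5], "roll": 0},
    {"translation": [-4, -32, 13.5], "roll": 0},
    {"translation": [-4, -32, 13.5], "roll": 0},
    {"translation": [-4, -32, 13.5], "roll": 0},
    {"translation": [0, 0, 0], "roll": 0},
    {"translation": [0, 0, 0], "roll": 0},
    {"translation": [0, 0, 0], "roll": 0}
  ]
}}

```text
time: 4.88
tool_pos: [0.5766, 0.1521, 0.2423]
tool_rot: [3.141, -0.001, 0.0]
contact_force: [0.5, -0.1, -0.7]
opening: 0.0915
grip_force: 0.0
```

```bash
cat >> h.py <<'E'
def panels(k,im,ztop=0.013):
    h=cv2.cvtColor(cv2.GaussianBlur(im,(3,3),0),cv2.COLOR_BGR2HSV)
    m=((h[...,1]>90)&((h[...,0]<22)|(h[...,0]>172))).astype(np.uint8)*255
    m=cv2.morphologyEx(m,cv2.MORPH_CLOSE,np.ones((15,15)))
    out=[]
    for c in cv2.findContours(m,cv2.RETR_EXTERNAL,cv2.CHAIN_APPROX_NONE)[0]:
        if cv2.contourArea(c)<1000: continue
        w=np.array([back(k,p,ztop)[:2] for p in cv2.convexHull(c)[:,0]+0.0])
        (cx,cy),(a,b),t=cv2.minAreaRect((w*1000).astype(np.float32))
        if a<b: a,b,t=b,a,t+90
        t=np.deg2rad((t+90)%180-90)
        out.append((round(cx,1),round(cy,1),round(a,1),round(b,1),round(t,3)))
    return out
E
python3 - <<'E'
from h import *
import pickle; k=pickle.load(open("k2.pkl","rb"))
uv=np.array([[153,405],[185,402],[262,395],[292,391],[75,412],[367,386]])/2.5+[200,0]
P=np.array([[17,39,48],[17,21,48],[17,-21,48],[17,-39,48],[17,81,48],[17,-81,48]])/1000
f=lambda p:(proj(k,rackpts(p,P))-uv).ravel()
r=least_squares(f,[0.57,-0.14,0.05]); print(r.x,np.round(r.fun.reshape(-1,2),1).tolist())
np.save("rack.npy",r.x)
k,im=snap("wrist","w3"); print(panels(k,im)); print(observe()['time'],observe()['tool_pos'])
print([(np.round(d["at"],3).tolist(),round(d["confidence"],2)) for d in search_frame("wrist","panel0")])
E
```

```text
[ 0.58179226 -0.12887871  0.09047596] [[-0.4, -0.0], [-0.3, -0.0], [-0.8, 0.0], [0.2, 0.5], [0.7, -0.1], [0.7, -0.3]]
[(402.6, -42.6, 431.5, 125.8, np.float64(1.57)), (421.5, 393.8, 94.4, 41.0, np.float64(-0.248)), (460.9, 195.8, 143.4, 31.4, np.float64(1.56)), (597.0, 96.9, 109.7, 49.9, np.float64(-0.149)), (612.7, 213.1, 109.8, 50.1, np.float64(-0.185)), (635.6, -112.1, 165.8, 131.2, np.float64(-1.475))]
4.9333 [0.57692003 0.15156092 0.24248324]
[([0.586, 0.496, 0.007], 0.73), ([0.614, 0.213, 0.012], 0.7), ([0.362, 0.039, 0.011], 0.69)]
```

View pics/w3.png

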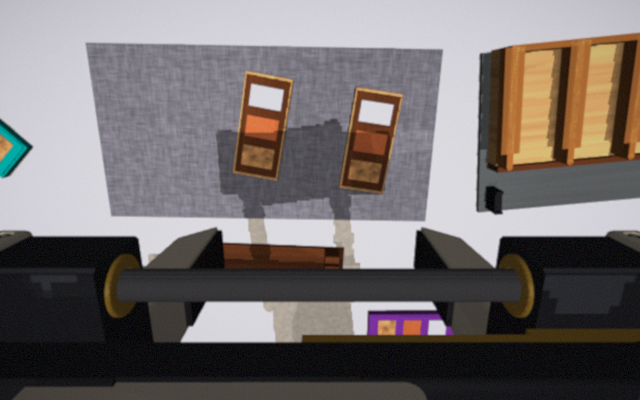

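The panel fits come out at 110×50 mm, which matches the given size. A is at (597, 97) with yaw -0.149, and B is at (613, 213) with yaw -0.185. I'll grasp A near its rear end.

{"fn": "step_arm", "kwargs": {
  "commands": [
    {"translation": [-6, 12, 20], "roll": 0.05},
    {"translation": [-5, 12, 30], "roll": 0.05},
    {"translation": [-4, 13, 30], "roll": 0.049},
    {"translation": [0, 13, 30], "roll": 0},
    {"translation": [0, 0, 30], "roll": 0},
    {"translation": [0, 0, 30], "roll": 0},
    {"translation": [0, 0, 20], "roll": 0},
    {"translation": [0, 0, 0], "roll": 0},
    {"translation": [0, 0, 0], "roll": 0},
    {"translation": [0, 0, 0], "roll": 0}
  ]
}}

```text
time: 5.82
tool_pos: [0.5591, 0.1027, 0.0534]
tool_rot: [-3.141, -0.003, -0.15]
contact_force: [0.0, -0.0, 0.7]
opening: 0.0917
grip_force: 0.0
```

Run:
```python
from h import *
shift([.5545,.1033,.005],-0.149); print(observe()['time'])
```

```text
tool [559.1 102.7  53.4] rot [-3.1411e+00 -2.9000e-03 -1.5010e-01] shift mm [-4.8  0.1 48.4] roll -0.0011
5.8167
```

{"fn": "step_arm", "kwargs": {
  "commands": [
    {"translation": [-4.5, 0, 20], "roll": 0},
    {"translation": [0, 0, 20], "roll": 0},
    {"translation": [0, 0, 8], "roll": 0},
    {"translation": [0, 0, 0], "roll": 0},
    {"translation": [0, 0, 0], "roll": 0}
  ]
}}

```text
time: 6.23
tool_pos: [0.5543, 0.1039, 0.005]
tool_rot: [-3.141, -0.002, -0.149]
contact_force: [-0.2, 0.6, 0.3]
opening: 0.0916
grip_force: 0.0
```

{"fn": "step_arm", "kwargs": {
  "commands": [
    {"translation": [0, 0, 0], "roll": 0},
    {"translation": [0, 0, 0], "roll": 0},
    {"translation": [0, 0, 0], "roll": 0},
    {"translation": [0, 0, 0], "roll": 0},
    {"translation": [0, 0, 0], "roll": 0},
    {"translation": [0, 0, 0], "roll": 0},
    {"translation": [0, 0, 0], "roll": 0},
    {"translation": [0, 0, 0], "roll": 0}
  ],
  "fingers": 0,
  "grip_force": 30
}}

```text
time: 6.9
tool_pos: [0.5532, 0.1039, 0.0037]
tool_rot: [3.141, 0.0, -0.149]
contact_force: [-0.1, -1.4, 0.4]
opening: 0.0496
grip_force: 30.0
```

{"fn": "step_arm", "kwargs": {
  "commands": [
    {"translation": [0, 0, -20], "roll": 0},
    {"translation": [0, 0, -30], "roll": 0},
    {"translation": [-10, 20, -20], "roll": 0},
    {"translation": [-10, 30, 0], "roll": 0},
    {"translation": [-10, 35, 0], "roll": 0},
    {"translation": [-10, 35, 0], "roll": 0},
    {"translation": [-13, 35, 0], "roll": 0},
    {"translation": [-10, 35, 0], "roll": 0},
    {"translation": [-10, 35, 0], "roll": 0},
    {"translation": [-10, 36, 0], "roll": 0},
    {"translation": [0, 0, 0], "roll": -0.08},
    {"translation": [0, 0, 0], "roll": -0.08},
    {"translation": [0, 0, 0], "roll": -0.0795},
    {"translation": [0, 0, 0], "roll": 0},
    {"translation": [0, 0, 0], "roll": 0},
    {"translation": [0, 0, 0], "roll": 0}
  ]
}}

```text
time: 8.23
tool_pos: [0.4324, -0.1417, 0.0737]
tool_rot: [3.142, 0.0, 0.088]
contact_force: [0.5, -0.6, -0.6]
opening: 0.0497
grip_force: 30.0
```

Run:
```python
from h import *
p=np.load("rack.npy")
t=rackpts(p,[[-.150,0,.06]])[0]; shift(t,p[2])
k,im=snap("wrist","w4"); print(observe()['time'])
cv2.imwrite("pics/w4c.png",cv2.resize(im[0:240,160:480],(800,600),interpolation=cv2.INTER_CUBIC))
```

```text
tool [ 432.4 -141.7   73.7] rot [3.1416e+00 1.0000e-04 8.8400e-02] shift mm [-0.1  0.7 13.7] roll -0.0021
8.2833
```

View pics/w4c.png

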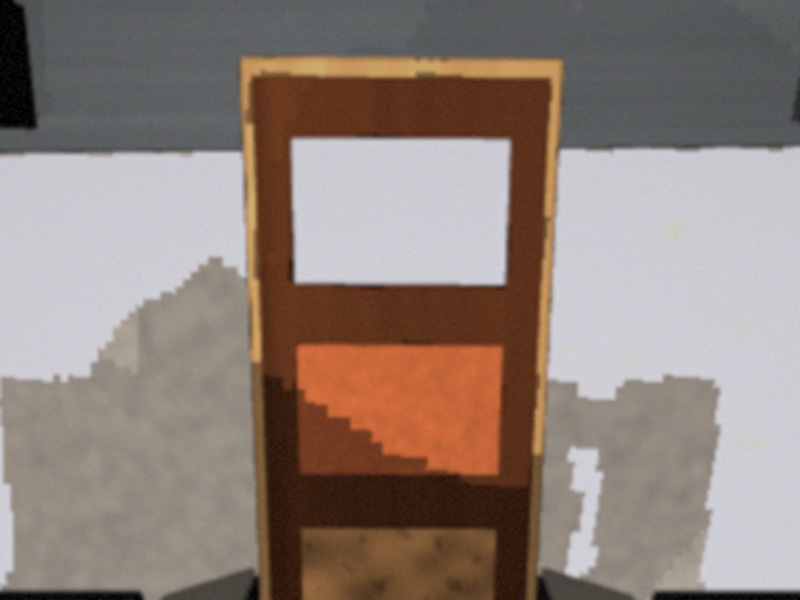

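The panel is held straight, centred on column 401 of the crop. I'll advance until its front is just short of the slot and check it against the noses.

{"fn": "step_arm", "kwargs": {
  "commands": [
    {"translation": [14, 0.7, 10], "roll": -0.002},
    {"translation": [14, 0, 10], "roll": 0},
    {"translation": [14, 0, 8], "roll": 0},
    {"translation": [0, 0, 0], "roll": 0},
    {"translation": [0, 0, 0], "roll": 0},
    {"translation": [0, 0, 0], "roll": 0}
  ]
}}

```text
time: 8.78
tool_pos: [0.4736, -0.1384, 0.0458]
tool_rot: [-3.141, 0.001, 0.092]
contact_force: [-0.1, -0.5, -0.1]
opening: 0.0496
grip_force: 30.0
```

Run:
```python
from h import *
p=np.load("rack.npy")
t=rackpts(p,[[-.02,0,.033]])[0]; shift(t,p[2])
k,im=snap("wrist","w5"); print(observe()['time'])
c=cv2.resize(im[0:150,210:430],None,fx=3.6,fy=3.6,interpolation=cv2.INTER_CUBIC)
s=observe()['tool_pos']; Rm=R.from_euler('xyz',observe()['tool_rot'])
ends=[(98,-25),(98,25)]
pts=[s+Rm.apply(np.array([a,b,-9])/1000) for a,b in ends]
for u in proj(k,np.array(pts)): cv2.circle(c,tuple(int(v) for v in ((u-[210,0]+.5)*3.6)),3,(255,0,0),-1)
x=np.array([[17,y,48] for y in(-39,-21,21,39)]+[[-6,y,30] for y in(-33,-27,27,33)]+[[0,y,44] for y in (-33,-27,27,33)])/1000
for u in proj(k,rackpts(p,x)): cv2.circle(c,tuple(int(v) for v in ((u-[210,0]+.5)*3.6)),3,(0,255,0),-1)
cv2.imwrite("pics/w5c.png",c)
```

```text
tool [ 473.6 -138.4   45.8] rot [-3.1413e+00  8.0000e-04  9.2300e-02] shift mm [88.6  0.4 12.7] roll 0.0018
8.8333
```

View pics/w5c.png

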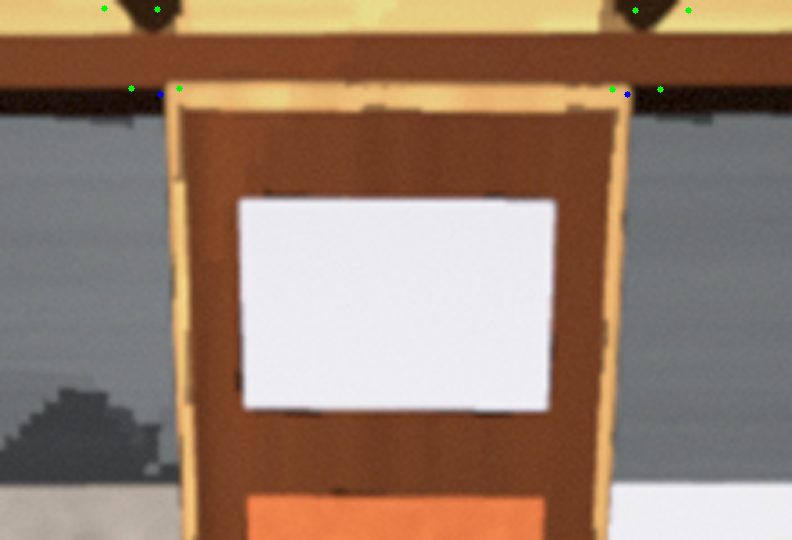

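The panel's front edge is centred at column 398 against the nose midpoint at 397, about 0.2 mm off. I'll lower it and slide it in.

{"fn": "step_arm", "kwargs": {
  "commands": [
    {"translation": [0, 0.2, 11.5], "roll": 0.0015},
    {"translation": [0, 0, 0], "roll": 0},
    {"translation": [12, 0, 0], "roll": 0},
    {"translation": [12, 0, 0], "roll": 0},
    {"translation": [12, 0, 0], "roll": 0},
    {"translation": [12, 0, 0], "roll": 0},
    {"translation": [0, 0, 0], "roll": 0},
    {"translation": [0, 0, 0], "roll": 0}
  ]
}}

```text
time: 9.5
tool_pos: [0.5217, -0.1345, 0.0345]
tool_rot: [3.141, 0.0, 0.091]
contact_force: [0.3, -0.2, -0.6]
opening: 0.0497
grip_force: 30.0
```

{"fn": "step_arm", "kwargs": {
  "commands": [
    {"translation": [10, 0, 0], "roll": 0},
    {"translation": [10, 0, 0], "roll": 0},
    {"translation": [10, 0, 0], "roll": 0},
    {"translation": [9, 0, 0], "roll": 0},
    {"translation": [0, 0, 0], "roll": 0},
    {"translation": [0, 0, 0], "roll": 0}
  ]
}}

```text
time: 10.0
tool_pos: [0.56, -0.131, 0.0342]
tool_rot: [-3.141, 0.001, 0.091]
contact_force: [-0.3, -0.1, -0.7]
opening: 0.0496
grip_force: 30.0
```

{"fn": "step_arm", "kwargs": {
  "commands": [
    {"translation": [0, 0, 0], "roll": 0},
    {"translation": [0, 0, 0], "roll": 0},
    {"translation": [0, 0, 0], "roll": 0},
    {"translation": [0, 0, 0], "roll": 0},
    {"translation": [-10, 0, 0], "roll": 0},
    {"translation": [-15, 0, 0], "roll": 0},
    {"translation": [-15, 0, 0], "roll": 0}
  ],
  "fingers": 0.66
}}

```text
time: 10.58
tool_pos: [0.5206, -0.1346, 0.0342]
tool_rot: [3.141, -0.0, 0.091]
contact_force: [-0.6, 0.7, -1.0]
opening: 0.0606
grip_force: 0.0
```

{"fn": "step_arm", "kwargs": {
  "commands": [
    {"translation": [0, 0, -2], "roll": 0},
    {"translation": [0, 0, 0], "roll": 0},
    {"translation": [0, 0, 0], "roll": 0},
    {"translation": [0, 0, 0], "roll": 0},
    {"translation": [0, 0, 0], "roll": 0},
    {"translation": [0, 0, 0], "roll": 0},
    {"translation": [0, 0, 4], "roll": 0},
    {"translation": [0, 0, 0], "roll": 0},
    {"translation": [0, 0, 0], "roll": 0}
  ],
  "fingers": 0,
  "grip_force": 10
}}

```text
time: 11.33
tool_pos: [0.5209, -0.1345, 0.0318]
tool_rot: [-3.141, 0.001, 0.091]
contact_force: [0.1, 0.2, 0.2]
opening: 0.0052
grip_force: 0.0
```

Run:
```python
from h import *
p=np.load("rack.npy")
t=rackpts(p,[[-.008,0,.032]])[0]; shift(t,p[2])
k,im=snap("wrist","w6")
cv2.imwrite("pics/w6c.png",im[0:300,100:540])
k,it=snap("top","t1"); print(observe()['time'])
```

```text
tool [ 520.9 -134.5   31.8] rot [-3.1413e+00  8.0000e-04  9.0900e-02] shift mm [53.2 -0.1 -0.3] roll 0.0004
11.4333
```

View pics/w6c.png

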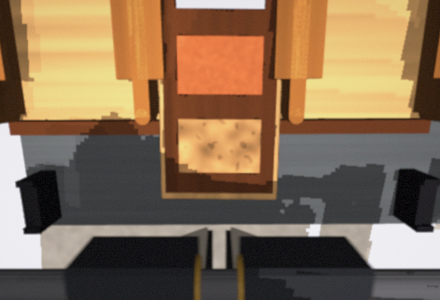

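Panel A sits in the middle slot, overhanging the sill by about 34 mm. I'll push it home.

{"fn": "step_arm", "kwargs": {
  "commands": [
    {"translation": [10, 0, 0], "roll": 0},
    {"translation": [10, 0, 0], "roll": 0},
    {"translation": [10, 0, 0], "roll": 0},
    {"translation": [8, 0, 0], "roll": 0},
    {"translation": [5, 0, 0], "roll": 0},
    {"translation": [3, 0, 0], "roll": 0},
    {"translation": [3, 0, 0], "roll": 0},
    {"translation": [0, 0, 0], "roll": 0}
  ]
}}

```text
time: 12.1
tool_pos: [0.5701, -0.1302, 0.0322]
tool_rot: [3.141, -0.0, 0.091]
contact_force: [0.1, -0.8, 1.0]
opening: 0.0005
grip_force: 0.0
```

{"fn": "step_arm", "kwargs": {
  "commands": [
    {"translation": [2, 0, 0], "roll": 0},
    {"translation": [1, 0, 0], "roll": 0},
    {"translation": [1, 0, 0], "roll": 0},
    {"translation": [1, 0, 0], "roll": 0},
    {"translation": [0, 0, 0], "roll": 0},
    {"translation": [0, 0, 0], "roll": 0}
  ]
}}

```text
time: 12.6
tool_pos: [0.5729, -0.1299, 0.032]
tool_rot: [-3.141, 0.004, 0.091]
contact_force: [-7.3, -1.4, 4.0]
opening: 0.0004
grip_force: 3.6
```

{"fn": "step_arm", "kwargs": {
  "commands": [
    {"translation": [-10, 0, 0], "roll": 0},
    {"translation": [-30, 0, -10], "roll": 0},
    {"translation": [0, 0, -30], "roll": 0},
    {"translation": [0, 0, 0], "roll": 0},
    {"translation": [0, 0, 0], "roll": 0}
  ]
}}

```text
time: 13.02
tool_pos: [0.5362, -0.134, 0.074]
tool_rot: [3.14, -0.004, 0.09]
contact_force: [-0.1, -0.0, -1.3]
opening: 0.0002
grip_force: 0.0
```

Run:
```python
from h import *
p=np.load("rack.npy")
k,im=snap("wrist","w7"); print(observe()['time'])
c=cv2.resize(im[0:190,200:440],None,fx=3,fy=3,interpolation=cv2.INTER_CUBIC)
for z,col in((35,(0,255,0)),(40,(255,0,0))):
    for u in proj(k,rackpts(p,np.array([[1,-25,z],[1,25,z]])/1000)): cv2.circle(c,tuple(int(v) for v in ((u-[200,0]+.5)*3)),3,col,-1)
for u in proj(k,rackpts(p,np.array([[17,y,48] for y in(-39,-21,21,39)])/1000)): cv2.circle(c,tuple(int(v) for v in ((u-[200,0]+.5)*3)),3,(0,0,255),-1)
cv2.imwrite("pics/w7c.png",c)
```

```text
13.0667
```

View pics/w7c.png

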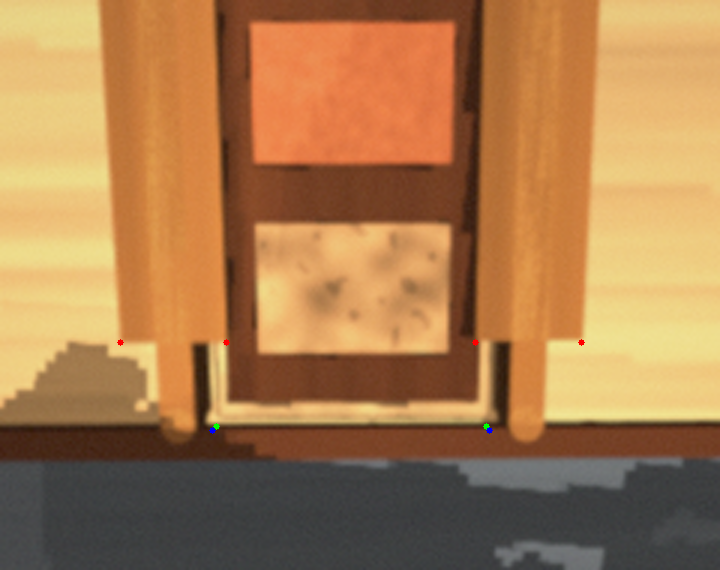

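The panel lies between the walls, with its rear edge at the sill. I'll check the height numerically from the edge profiles.

Run:
```python
import cv2
im=cv2.imread("pics/w7.png")
print("row122 L",[(c,im[122,c].tolist()) for c in range(262,280)])
print("row122 R",[(c,im[122,c].tolist()) for c in range(355,373)])
print("col",[(r,im[r,320].tolist()) for r in range(130,156)])
```

```text
row122 L [(262, [73, 143, 227]), (263, [66, 132, 214]), (264, [44, 90, 146]), (265, [23, 47, 75]), (266, [15, 35, 54]), (267, [15, 32, 53]), (268, [11, 33, 56]), (269, [60, 101, 126]), (270, [113, 180, 213]), (271, [119, 187, 222]), (272, [112, 175, 208]), (273, [131, 208, 230]), (274, [135, 214, 236]), (275, [95, 153, 188]), (276, [52, 90, 134]), (277, [35, 63, 117]), (278, [36, 62, 115]), (279, [31, 59, 108])]
row122 R [(355, [35, 59, 109]), (356, [35, 61, 109]), (357, [34, 60, 108]), (358, [36, 64, 112]), (359, [66, 110, 157]), (360, [108, 175, 227]), (361, [122, 194, 238]), (362, [109, 175, 226]), (363, [80, 129, 171]), (364, [54, 89, 121]), (365, [35, 58, 81]), (366, [21, 38, 59]), (367, [18, 32, 53]), (368, [13, 31, 51]), (369, [27, 58, 94]), (370, [50, 103, 169]), (371, [63, 128, 207]), (372, [63, 131, 214])]
col [(130, [33, 59, 112]), (131, [34, 62, 113]), (132, [36, 63, 112]), (133, [53, 87, 135]), (134, [94, 149, 195]), (135, [122, 198, 237]), (136, [132, 211, 242]), (137, [123, 198, 237]), (138, [113, 181, 226]), (139, [113, 178, 221]), (140, [105, 170, 203]), (141, [60, 97, 118]), (142, [25, 43, 77]), (143, [34, 61, 114]), (144, [43, 70, 126]), (145, [38, 68, 124]), (146, [41, 68, 125]), (147, [34, 67, 122]), (148, [40, 65, 124]), (149, [41, 67, 124]), (150, [40, 69, 124]), (151, [37, 67, 122]), (152, [63, 77, 123]), (153, [90, 97, 116]), (154, [103, 102, 102]), (155, [77, 74, 75])]
```

Panel A's top face spans 272.5–363, which is 90.5 px and matches z = 35. The floor is visible behind its rear edge, so it is down and home. Now panel B, with a fresh look first.

{"fn": "step_arm", "kwargs": {
  "commands": [
    {"translation": [0, 0, -40], "roll": 0},
    {"translation": [6, -25, -20], "roll": 0},
    {"translation": [6, -30, -20], "roll": 0},
    {"translation": [6, -30, -20], "roll": 0},
    {"translation": [6, -30, -20], "roll": 0},
    {"translation": [6, -30, -20], "roll": 0},
    {"translation": [6, -30, -15], "roll": 0},
    {"translation": [6, -30, -15], "roll": 0},
    {"translation": [6, -30, 0], "roll": 0},
    {"translation": [6, -30, 0], "roll": 0},
    {"translation": [8, -31, 0], "roll": 0},
    {"translation": [0, 0, 0], "roll": 0.09},
    {"translation": [0, 0, 0], "roll": 0},
    {"translation": [0, 0, 0], "roll": 0},
    {"translation": [0, 0, 0], "roll": 0}
  ],
  "fingers": 1
}}

```text
time: 14.32
tool_pos: [0.5699, 0.1664, 0.2416]
tool_rot: [3.141, 0.001, 0.002]
contact_force: [-0.3, -0.0, 0.8]
opening: 0.091
grip_force: 0.0
```

Run:
```python
from h import *
k,im=snap("wrist","w8"); print(observe()['time'])
for o in panels(k,im):
    print(o)
    if 100<o[2]<120 and 45<o[3]<55: shift([(o[0]-43*np.cos(o[4]))/1e3,(o[1]-43*np.sin(o[4]))/1e3,.005],o[4])
```

```text
14.3667
(396.1, -28.1, 432.9, 125.9, np.float64(-1.569))
(414.1, 405.6, 93.9, 40.8, np.float64(-0.226))
(459.0, 202.4, 155.5, 33.5, np.float64(1.517))
(612.5, 213.3, 109.7, 50.0, np.float64(-0.186))
tool [570.  166.2 241.8] rot [3.1412e+00 7.0000e-04 1.4000e-03] shift mm [  0.5 -55.2 236.8] roll 0.1874
(635.0, -103.9, 150.0, 131.7, np.float64(-1.476))
```

{"fn": "step_arm", "kwargs": {
  "commands": [
    {"translation": [0, -18, 20], "roll": 0},
    {"translation": [0.5, -18, 30], "roll": 0},
    {"translation": [0, -19, 30], "roll": 0},
    {"translation": [0, 0, 30], "roll": 0.06},
    {"translation": [0, 0, 30], "roll": 0.06},
    {"translation": [0, 0, 30], "roll": 0.067},
    {"translation": [0, 0, 20], "roll": 0},
    {"translation": [0, 0, 0], "roll": 0},
    {"translation": [0, 0, 0], "roll": 0},
    {"translation": [0, 0, 0], "roll": 0}
  ]
}}

```text
time: 15.2
tool_pos: [0.5716, 0.2217, 0.0538]
tool_rot: [-3.141, -0.002, -0.186]
contact_force: [-0.9, -0.0, 0.4]
opening: 0.0919
grip_force: 0.0
```

Run:
```python
from h import *
shift([.6125-.043*np.cos(.186),.2133+.043*np.sin(.186),.005],-.186)
```

```text
tool [571.6 221.7  53.8] rot [-3.1406e+00 -2.4000e-03 -1.8630e-01] shift mm [-1.4  0.8 48.8] roll -0.0003
```

{"fn": "step_arm", "kwargs": {
  "commands": [
    {"translation": [-1.4, 0.8, 20], "roll": 0},
    {"translation": [0, 0, 20], "roll": 0},
    {"translation": [0, 0, 8.5], "roll": 0},
    {"translation": [0, 0, 0], "roll": 0},
    {"translation": [0, 0, 0], "roll": 0}
  ]
}}

```text
time: 15.62
tool_pos: [0.5699, 0.2216, 0.0051]
tool_rot: [-3.141, -0.002, -0.186]
contact_force: [0.3, 0.3, 0.2]
opening: 0.0918
grip_force: 0.0
```

{"fn": "step_arm", "kwargs": {
  "commands": [
    {"translation": [0, 0, 0], "roll": 0},
    {"translation": [0, 0, 0], "roll": 0},
    {"translation": [0, 0, 0], "roll": 0},
    {"translation": [0, 0, 0], "roll": 0},
    {"translation": [0, 0, 0], "roll": 0},
    {"translation": [0, 0, 0], "roll": 0},
    {"translation": [0, 0, 0], "roll": 0},
    {"translation": [0, 0, 0], "roll": 0}
  ],
  "fingers": 0,
  "grip_force": 30
}}

```text
time: 16.28
tool_pos: [0.5689, 0.2215, 0.0037]
tool_rot: [3.142, -0.0, -0.186]
contact_force: [0.2, -0.7, 0.7]
opening: 0.0496
grip_force: 30.0
```

{"fn": "step_arm", "kwargs": {
  "commands": [
    {"translation": [0, 0, -25], "roll": 0},
    {"translation": [0, 0, -35], "roll": 0},
    {"translation": [-4, 20, -35], "roll": 0},
    {"translation": [-5, 35, 0], "roll": 0},
    {"translation": [-5, 37, 0], "roll": 0},
    {"translation": [-5, 37, 0], "roll": 0},
    {"translation": [-5, 37, 0], "roll": 0},
    {"translation": [-5, 37, 0], "roll": 0},
    {"translation": [-5, 37, 0], "roll": 0},
    {"translation": [-5, 37, 0], "roll": 0},
    {"translation": [-5, 37, 0], "roll": 0},
    {"translation": [0, 0, 0], "roll": -0.09},
    {"translation": [0, 0, 0], "roll": -0.09},
    {"translation": [0, 0, 0], "roll": -0.0965},
    {"translation": [0, 0, 0], "roll": 0},
    {"translation": [0, 0, 0], "roll": 0},
    {"translation": [0, 0, 0], "roll": 0}
  ]
}}

```text
time: 17.7
tool_pos: [0.4675, -0.0788, 0.0987]
tool_rot: [3.142, 0.0, 0.088]
contact_force: [-0.1, 0.1, -0.2]
opening: 0.0496
grip_force: 30.0
```

Run:
```python
from h import *
p=np.load("rack.npy")
shift(rackpts(p,[[-.108,.06,.046]])[0],p[2])
```

```text
tool [467.5 -78.8  98.7] rot [3.1415e+00 1.0000e-04 8.7800e-02] shift mm [ 1.3  0.2 52.7] roll -0.0027
```

{"fn": "step_arm", "kwargs": {
  "commands": [
    {"translation": [1.3, 0.2, 20], "roll": -0.0025},
    {"translation": [0, 0, 20], "roll": 0},
    {"translation": [0, 0, 12.5], "roll": 0},
    {"translation": [0, 0, 0], "roll": 0},
    {"translation": [0, 0, 0], "roll": 0},
    {"translation": [0, 0, 0], "roll": 0}
  ]
}}

```text
time: 18.2
tool_pos: [0.4694, -0.079, 0.0469]
tool_rot: [3.141, -0.001, 0.092]
contact_force: [1.1, 0.3, -1.7]
opening: 0.0496
grip_force: 30.0
```

Run:
```python
from h import *
p=np.load("rack.npy")
shift(rackpts(p,[[-.02,.06,.034]])[0],p[2])
k,im=snap("wrist","w9"); print(observe()['time'])
c=cv2.resize(im[0:150,210:430],None,fx=3.6,fy=3.6,interpolation=cv2.INTER_CUBIC)
cv2.imwrite("pics/w9c.png",c)
```

```text
tool [469.4 -79.   46.9] rot [ 3.141e+00 -1.000e-03  9.230e-02] shift mm [87.4 -0.  13. ] roll 0.0018
18.25
```

View pics/w9c.png

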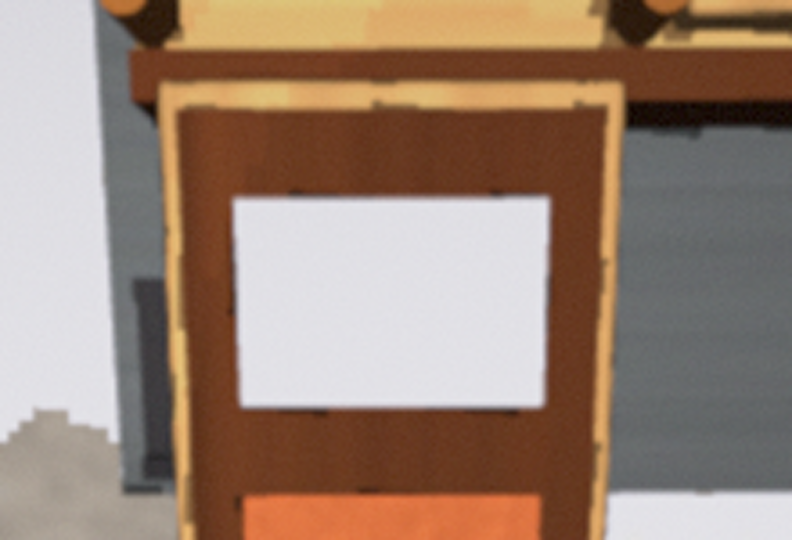

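The panel front's centre is at column 393 and the noses' midpoint is at about 394–397, so it is aligned. Inserting now.

{"fn": "step_arm", "kwargs": {
  "commands": [
    {"translation": [0, 0.2, 12.5], "roll": 0.002},
    {"translation": [0, 0, 0], "roll": 0},
    {"translation": [12, 0, 0], "roll": 0},
    {"translation": [12, 0, 0], "roll": 0},
    {"translation": [12, 0, 0], "roll": 0},
    {"translation": [12, 0, 0], "roll": 0},
    {"translation": [0, 0, 0], "roll": 0},
    {"translation": [0, 0, 0], "roll": 0}
  ]
}}

```text
time: 18.92
tool_pos: [0.5168, -0.0748, 0.0342]
tool_rot: [3.141, -0.001, 0.091]
contact_force: [-0.4, -1.0, -0.6]
opening: 0.0497
grip_force: 30.0
```

{"fn": "step_arm", "kwargs": {
  "commands": [
    {"translation": [10, 0, 0], "roll": 0},
    {"translation": [10, 0, 0], "roll": 0},
    {"translation": [10, 0, 0], "roll": 0},
    {"translation": [7, 0, 0], "roll": 0},
    {"translation": [0, 0, 0], "roll": 0},
    {"translation": [0, 0, 0], "roll": 0}
  ]
}}

```text
time: 19.42
tool_pos: [0.5529, -0.0715, 0.0337]
tool_rot: [-3.142, 0.001, 0.091]
contact_force: [-1.1, 0.6, -0.6]
opening: 0.0493
grip_force: 30.0
```

{"fn": "step_arm", "kwargs": {
  "commands": [
    {"translation": [0, 0, 0], "roll": 0},
    {"translation": [0, 0, 0], "roll": 0},
    {"translation": [0, 0, 0], "roll": 0},
    {"translation": [0, 0, 0], "roll": 0},
    {"translation": [-10, 0, 0], "roll": 0},
    {"translation": [-15, 0, 0], "roll": 0},
    {"translation": [-15, 0, 0], "roll": 0}
  ],
  "fingers": 0.66
}}

```text
time: 20.0
tool_pos: [0.5132, -0.0751, 0.0337]
tool_rot: [3.141, -0.0, 0.091]
contact_force: [0.8, -0.0, -0.6]
opening: 0.0606
grip_force: 0.0
```

{"fn": "step_arm", "kwargs": {
  "commands": [
    {"translation": [0, 0, 2], "roll": 0},
    {"translation": [0, 0, 0], "roll": 0},
    {"translation": [0, 0, 0], "roll": 0},
    {"translation": [0, 0, 0], "roll": 0},
    {"translation": [0, 0, 0], "roll": 0},
    {"translation": [0, 0, 0], "roll": 0},
    {"translation": [0, 0, 0], "roll": 0},
    {"translation": [0, 0, 0], "roll": 0},
    {"translation": [0, 0, 0], "roll": 0}
  ],
  "fingers": 0,
  "grip_force": 10
}}

```text
time: 20.75
tool_pos: [0.5137, -0.0751, 0.0317]
tool_rot: [3.142, 0.0, 0.091]
contact_force: [-0.1, -0.2, -0.5]
opening: 0.0051
grip_force: 0.0
```

Run:
```python
from h import *
p=np.load("rack.npy")
shift(rackpts(p,[[-.006,.06,.032]])[0],p[2])
k,im=snap("wrist","w10"); print(observe()['time'])
```

```text
tool [513.7 -75.1  31.7] rot [3.1415 0.     0.0908] shift mm [57.  -0.3 -0.3] roll 0.0004
20.8
```

{"fn": "step_arm", "kwargs": {
  "commands": [
    {"translation": [10, 0, 0], "roll": 0},
    {"translation": [10, 0, 0], "roll": 0},
    {"translation": [10, 0, 0], "roll": 0},
    {"translation": [8, 0, 0], "roll": 0},
    {"translation": [5, 0, 0], "roll": 0},
    {"translation": [3, 0, 0], "roll": 0},
    {"translation": [3, 0, 0], "roll": 0},
    {"translation": [0, 0, 0], "roll": 0}
  ]
}}

```text
time: 21.47
tool_pos: [0.5627, -0.0707, 0.0316]
tool_rot: [3.141, -0.0, 0.091]
contact_force: [-0.2, -0.1, 0.2]
opening: 0.0007
grip_force: 0.0
```

{"fn": "step_arm", "kwargs": {
  "commands": [
    {"translation": [2, 0, 0], "roll": 0},
    {"translation": [1, 0, 0], "roll": 0},
    {"translation": [1, 0, 0], "roll": 0},
    {"translation": [1, 0, 0], "roll": 0},
    {"translation": [0, 0, 0], "roll": 0},
    {"translation": [0, 0, 0], "roll": 0}
  ]
}}

```text
time: 21.97
tool_pos: [0.5669, -0.0703, 0.0317]
tool_rot: [3.142, 0.001, 0.091]
contact_force: [-2.1, -1.4, 0.3]
opening: 0.0006
grip_force: 1.4
```

{"fn": "step_arm", "kwargs": {
  "commands": [
    {"translation": [1, 0, 0], "roll": 0},
    {"translation": [0, 0, 0], "roll": 0},
    {"translation": [0, 0, 0], "roll": 0}
  ]
}}

```text
time: 22.22
tool_pos: [0.5671, -0.0703, 0.0316]
tool_rot: [-3.141, 0.003, 0.091]
contact_force: [-6.2, -1.9, 4.4]
opening: 0.0004
grip_force: 3.1
```

{"fn": "step_arm", "kwargs": {
  "commands": [
    {"translation": [-10, 0, 0], "roll": 0},
    {"translation": [-30, 0, -10], "roll": 0},
    {"translation": [0, 0, -30], "roll": 0},
    {"translation": [0, 0, 0], "roll": 0},
    {"translation": [0, 0, 0], "roll": 0}
  ]
}}

```text
time: 22.63
tool_pos: [0.5301, -0.0742, 0.0734]
tool_rot: [3.14, -0.005, 0.09]
contact_force: [-0.7, 0.2, -0.4]
opening: 0.0005
grip_force: 0.0
```

Run:
```python
from h import *
p=np.load("rack.npy")
k,im=snap("wrist","w11"); print(observe()['time'])
for y0 in (60,0):
  for z in (35,40): print(y0,z,np.round(proj(k,rackpts(p,np.array([[2,y0-25,z],[2,y0+25,z],[10,y0-25,z],[10,y0+25,z]])/1000)),1).tolist())
for r in (118,122): print("row",r,[(c,im[r,c].tolist()) for c in list(range(262,282))+list(range(352,373))])
print("col",[(r,im[r,320].tolist()) for r in range(128,150)])
```

```text
22.6833
60 35 [[362.1, 138.9], [271.5, 138.9], [362.6, 124.2], [271.0, 124.2]]
60 40 [[363.2, 140.0], [270.4, 140.0], [363.7, 125.0], [269.8, 125.0]]
0 35 [[470.7, 138.8], [380.2, 138.9], [472.3, 124.2], [380.9, 124.2]]
0 40 [[474.5, 140.0], [381.8, 140.0], [476.2, 125.0], [382.5, 125.0]]
row 118 [(262, [70, 143, 225]), (263, [57, 120, 197]), (264, [41, 79, 131]), (265, [22, 43, 67]), (266, [17, 31, 51]), (267, [16, 33, 56]), (268, [22, 37, 59]), (269, [60, 99, 127]), (270, [106, 169, 209]), (271, [110, 174, 219]), (272, [118, 186, 229]), (273, [134, 214, 238]), (274, [133, 210, 233]), (275, [90, 145, 179]), (276, [47, 79, 128]), (277, [37, 64, 115]), (278, [37, 65, 116]), (279, [34, 61, 114]), (280, [38, 64, 112]), (281, [35, 61, 109]), (352, [35, 58, 110]), (353, [35, 59, 109]), (354, [36, 59, 109]), (355, [34, 59, 109]), (356, [30, 58, 107]), (357, [30, 61, 110]), (358, [27, 58, 106]), (359, [50, 86, 132]), (360, [92, 151, 202]), (361, [113, 182, 234]), (362, [112, 176, 229]), (363, [89, 141, 186]), (364, [68, 109, 146]), (365, [44, 72, 101]), (366, [20, 40, 63]), (367, [18, 33, 5
[... 836 characters left out ...]
181]), (364, [67, 105, 141]), (365, [39, 69, 97]), (366, [21, 39, 61]), (367, [15, 32, 52]), (368, [13, 29, 51]), (369, [19, 40, 68]), (370, [43, 82, 134]), (371, [56, 118, 193]), (372, [66, 131, 214])]
col [(128, [36, 62, 115]), (129, [39, 64, 116]), (130, [36, 61, 112]), (131, [34, 59, 112]), (132, [36, 64, 114]), (133, [58, 96, 141]), (134, [97, 155, 199]), (135, [126, 199, 239]), (136, [131, 207, 241]), (137, [120, 190, 231]), (138, [103, 163, 207]), (139, [90, 145, 186]), (140, [74, 117, 150]), (141, [38, 61, 87]), (142, [23, 47, 87]), (143, [37, 66, 118]), (144, [38, 68, 124]), (145, [41, 69, 125]), (146, [36, 67, 122]), (147, [40, 67, 123]), (148, [40, 68, 124]), (149, [39, 69, 124])]
```

Panel B shows the same profile as A, so both are home. The next target is the bar, which I'll look at from above.

{"fn": "step_arm", "kwargs": {
  "commands": [
    {"translation": [0, 0, -40], "roll": 0},
    {"translation": [-6, -25, -25], "roll": 0},
    {"translation": [-7, -28, -25], "roll": 0},
    {"translation": [-7, -28, -25], "roll": 0},
    {"translation": [-7, -28, -25], "roll": 0},
    {"translation": [-8, -28, -25], "roll": 0},
    {"translation": [-8, -28, -25], "roll": 0},
    {"translation": [-8, -29, -17], "roll": 0},
    {"translation": [-8, -29, 0], "roll": 0},
    {"translation": [-8, -29, 0], "roll": 0},
    {"translation": [-8, -30, 0], "roll": 0},
    {"translation": [0, 0, 0], "roll": 0.09},
    {"translation": [0, 0, 0], "roll": 0},
    {"translation": [0, 0, 0], "roll": 0},
    {"translation": [0, 0, 0], "roll": 0}
  ],
  "fingers": 1
}}

```text
time: 23.93
tool_pos: [0.4287, 0.1998, 0.2782]
tool_rot: [3.141, 0.001, 0.002]
contact_force: [0.6, 0.1, 0.1]
opening: 0.0911
grip_force: 0.0
```

Run:
```python
from h import *
k,im=snap("wrist","w12"); print(observe()['time'])
for n in ["bar","cradle"]: print(n,[(np.round(d["at"],3).tolist(),round(d["confidence"],2)) for d in search_frame("wrist",n)])
B=[d["at"] for d in search_frame("wrist","bar")]
c=np.array([.445,.215,.042]); u=proj(k,c)[0]; print(u, proj(k,c+[0,.13,0]),proj(k,c-[0,.13,0]))
v=int(u[1]); w=im[max(v-45,0):v+45,100:540]
cv2.imwrite("pics/w12c.png",cv2.resize(w,(800,int(w.shape[0]*800/440)),interpolation=cv2.INTER_CUBIC)); print(v-45,w.shape)
```

```text
23.9833
bar [([0.444, 0.23, 0.043], 0.7)]
cradle [([0.453, 0.229, 0.009], 0.82)]
[304.88460397 144.60820013] [[187.48071434 144.35669908]] [[422.18002029 144.8594688 ]]
99 (90, 440, 3)
```

View pics/w12c.png

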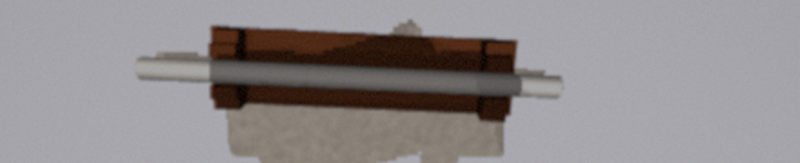

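The bar runs from crop (137,68) to (563,87). The cradle blocks are at columns 212–242 and 482–515.

Run:
```python
from h import *
k=get_calibration("wrist"); s=800/440
L=back(k,[137/s+100-.5,68/s+99-.5],.035); Rr=back(k,[563/s+100-.5,87/s+99-.5],.035)
c=(L+Rr)/2; d=L-Rr; yaw=np.arctan2(-d[0],d[1]); print(c,np.linalg.norm(d),yaw)
a=back(k,[137/s+99.5,68/s+98.5],.042)
# centre line refinement: brightness profile midpoints at several columns along the bar
im=cv2.imread("pics/w12.png").astype(float)
for col in (185,200,215,400): print(col,im[130:156,col].mean(1).astype(int).tolist())
for r,cs in ((136,range(168,184)),(137,range(168,184)),(146,range(402,418)),(147,range(402,418))): print(r,[int(im[r,q].mean()) for q in cs])
p=np.load("rack.npy"); print(rackpts(p,[[-.04,.03,.06]]),rackpts(p,[[-.04,-.034,.035]]))
shift([c[0],c[1],.016],yaw+np.pi/2);shift([c[0],c[1],.016],yaw-np.pi/2); print(observe()['qpos'])
```

```text
[0.44793786 0.22903885 0.035     ] 0.26373521839838815 -0.04443761911841178
185 [129, 111, 125, 142, 157, 163, 164, 167, 164, 154, 143, 124, 117, 135, 162, 168, 168, 166, 168, 168, 169, 167, 171, 167, 169, 168]
200 [106, 101, 110, 132, 146, 160, 165, 167, 167, 161, 152, 136, 121, 117, 146, 165, 168, 169, 168, 167, 168, 169, 168, 167, 169, 167]
215 [84, 90, 88, 95, 105, 120, 126, 127, 130, 129, 123, 116, 104, 98, 122, 141, 129, 119, 118, 117, 119, 118, 123, 138, 162, 171]
400 [170, 169, 170, 169, 170, 169, 169, 164, 159, 156, 140, 102, 111, 131, 147, 160, 167, 167, 168, 160, 150, 133, 129, 147, 163, 169]
136 [168, 168, 168, 167, 166, 166, 165, 164, 165, 166, 165, 165, 164, 165, 167, 166]
137 [169, 166, 169, 168, 166, 166, 161, 163, 165, 164, 164, 164, 166, 166, 165, 165]
146 [166, 166, 166, 165, 165, 162, 159, 156, 163, 170, 170, 168, 169, 169, 168, 169]
147 [167, 168, 168, 169, 167, 167, 160, 151, 160, 168, 170, 169, 168, 169, 168, 170]
[[ 0.53924529 -0.10261552  0.06      ]] [[ 0.54502785 -0.16635375  0.035     ]]
tool [428.7 199.7 278.5] rot [3.1414e+00 2.0000e-04 3.0000e-04] shift mm [ 19.3 -29.4 262.5] roll -1.526
tool [428.7 199.7 278.5] rot [3.1414e+00 2.0000e-04 3.0000e-04] shift mm [ 19.3 -29.4 262.5] roll 1.6155
[ 2.73703209e-01  2.07281004e-01  1.56531547e+00 -1.11308475e-04
  1.36918997e+00  1.84421165e+00]
```

The bar centre is about (448, 229) mm, with yaw -0.044. I'll turn the gripper across it.

{"fn": "step_arm", "kwargs": {
  "commands": [
    {"translation": [10, -15, 20], "roll": 0},
    {"translation": [9.3, -14.4, 20], "roll": 0},
    {"translation": [0, 0, 20], "roll": -0.1174},
    {"translation": [0, 0, 20], "roll": -0.1174},
    {"translation": [0, 0, 20], "roll": -0.1174},
    {"translation": [0, 0, 20], "roll": -0.1174},
    {"translation": [0, 0, 20], "roll": -0.1174},
    {"translation": [0, 0, 0], "roll": -0.1174},
    {"translation": [0, 0, 0], "roll": -0.1174},
    {"translation": [0, 0, 0], "roll": -0.1174},
    {"translation": [0, 0, 0], "roll": -0.1174},
    {"translation": [0, 0, 0], "roll": -0.1174},
    {"translation": [0, 0, 0], "roll": -0.1174},
    {"translation": [0, 0, 0], "roll": -0.1174},
    {"translation": [0, 0, 0], "roll": -0.1174},
    {"translation": [0, 0, 0], "roll": 0},
    {"translation": [0, 0, 0], "roll": 0},
    {"translation": [0, 0, 0], "roll": 0}
  ]
}}

```text
time: 25.63
tool_pos: [0.4478, 0.2295, 0.1387]
tool_rot: [3.141, 0.0, 1.523]
contact_force: [-0.7, -0.2, 0.4]
opening: 0.0919
grip_force: 0.0
```

Run:
```python
from h import *
shift([.448,.229,.017],-.0445+np.pi/2); print(observe()['qpos'][5])
```

```text
tool [447.8 229.5 138.7] rot [3.1415e+00 1.0000e-04 1.5233e+00] shift mm [ -0.5   0.2 121.7] roll -0.003
0.36875788105477364
```

{"fn": "step_arm", "kwargs": {
  "commands": [
    {"translation": [0, 0, 30], "roll": -0.003},
    {"translation": [0, 0, 30], "roll": 0},
    {"translation": [0, 0, 30], "roll": 0},
    {"translation": [0, 0, 20], "roll": 0},
    {"translation": [0, 0, 12], "roll": 0},
    {"translation": [0, 0, 0], "roll": 0},
    {"translation": [0, 0, 0], "roll": 0}
  ]
}}

```text
time: 26.22
tool_pos: [0.4475, 0.2296, 0.0164]
tool_rot: [-3.14, 0.001, 1.528]
contact_force: [-0.0, -0.3, 0.3]
opening: 0.0918
grip_force: 0.0
```

{"fn": "step_arm", "kwargs": {
  "commands": [
    {"translation": [0, 0, 0], "roll": 0},
    {"translation": [0, 0, 0], "roll": 0},
    {"translation": [0, 0, 0], "roll": 0},
    {"translation": [0, 0, 0], "roll": 0},
    {"translation": [0, 0, 0], "roll": 0},
    {"translation": [0, 0, 0], "roll": 0},
    {"translation": [0, 0, 0], "roll": 0},
    {"translation": [0, 0, 0], "roll": 0},
    {"translation": [0, 0, 0], "roll": 0},
    {"translation": [0, 0, 0], "roll": 0},
    {"translation": [0, 0, 0], "roll": 0}
  ],
  "fingers": 0,
  "grip_force": 25
}}

```text
time: 27.13
tool_pos: [0.4476, 0.2297, 0.0166]
tool_rot: [-3.142, 0.0, 1.53]
contact_force: [0.5, 0.0, 0.0]
opening: 0.023
grip_force: 0.0
```

Run:
```python
from h import *
shift([.448,.229,.117],-.0445+np.pi/2)
p=np.load("rack.npy"); t=rackpts(p,[[-.04,.045,.1]])[0]; shift(t,p[2]+np.pi/2)
```

```text
tool [447.6 229.7  16.6] rot [-3.1416e+00  1.0000e-04  1.5300e+00] shift mm [  -0.7    0.4 -100.4] roll 0.0037
tool [447.6 229.7  16.6] rot [-3.1416e+00  1.0000e-04  1.5300e+00] shift mm [-313.4  103.2  -83.3] roll -0.1313
```

Still closing; wait.

{"fn": "step_arm", "kwargs": {
  "commands": [
    {"translation": [0, 0, 0], "roll": 0},
    {"translation": [0, 0, 0], "roll": 0},
    {"translation": [0, 0, 0], "roll": 0},
    {"translation": [0, 0, 0], "roll": 0},
    {"translation": [0, 0, 0], "roll": 0}
  ]
}}

```text
time: 27.55
tool_pos: [0.4475, 0.2296, 0.0166]
tool_rot: [-3.141, 0.0, 1.53]
contact_force: [-0.3, 0.4, -0.8]
opening: 0.0135
grip_force: 25.0
```

{"fn": "step_arm", "kwargs": {
  "commands": [
    {"translation": [0, 0, -20], "roll": 0},
    {"translation": [0, 0, -30], "roll": 0},
    {"translation": [0, 0, -33], "roll": 0},
    {"translation": [-21.3, 8, 0], "roll": 0},
    {"translation": [-32, 10.5, 0], "roll": 0},
    {"translation": [-32, 10.5, 0], "roll": 0},
    {"translation": [-32, 10.5, 0], "roll": 0},
    {"translation": [-32, 10.5, 0], "roll": 0},
    {"translation": [-32, 10.5, 0], "roll": 0},
    {"translation": [-32, 10.5, 0], "roll": 0},
    {"translation": [-32, 10.5, 0], "roll": 0},
    {"translation": [-32, 10.5, 0], "roll": 0},
    {"translation": [-22, 7, 0], "roll": 0},
    {"translation": [-14, 4, 0], "roll": 0},
    {"translation": [0, 0, 0], "roll": -0.065},
    {"translation": [0, 0, 0], "roll": -0.066},
    {"translation": [0, 0, 0], "roll": 0},
    {"translation": [0, 0, 0], "roll": 0},
    {"translation": [0, 0, 0], "roll": 0}
  ]
}}

```text
time: 29.13
tool_pos: [0.5376, -0.087, 0.0997]
tool_rot: [-3.141, -0.0, 1.66]
contact_force: [-0.4, 0.7, -0.3]
opening: 0.0135
grip_force: 25.0
```

Run:
```python
from h import *
p=np.load("rack.npy"); t=rackpts(p,[[-.04,.045,.02]])[0]; shift(t,p[2]+np.pi/2)
k,im=snap("wrist","w13"); kt,it=snap("top","t3"); ks,isd=snap("side","s3"); print(observe()['time'])
s=observe()['tool_pos']; print(s)
rp=np.array([[-40,86,28],[-40,94,28],[-40,-94,28],[-40,-102,28],[-40,-112,37.5],[-40,-112,62]])/1000
s0=s+[0,0,.019]
ax=np.array([-np.sin(p[2]),np.cos(p[2]),0])
for n,kk in(("wrist",k),("top",kt),("side",ks)):
    print(n,"rests/mouth",np.round(proj(kk,rackpts(p,rp))).tolist(),"bar ends",np.round(proj(kk,np.array([s0+.13*ax,s0-.13*ax]))).tolist())
A=it[150:250,330:490]; B=isd[230:390,290:440]
cv2.imwrite("pics/tb.png",np.hstack([cv2.resize(A,(480,300),interpolation=cv2.INTER_CUBIC),cv2.resize(B,(281,300),interpolation=cv2.INTER_CUBIC)]))
for n in ("bar","lever_knob"):
  for c in("top","side"): print(n,c,[(np.round(d["at"],3).tolist(),round(d["confidence"],2)) for d in search_frame(c,n)])
```

```text
tool [537.6 -87.   99.7] rot [-3.1413e+00 -1.0000e-04  1.6598e+00] shift mm [-0.7  0.3 79.7] roll -0.0014
29.2833
[ 0.53772892 -0.08715633  0.09975183]
wrist rests/mouth [[317.0, 143.0], [317.0, 130.0], [318.0, 373.0], [318.0, 381.0], [318.0, 401.0], [318.0, 430.0]] bar ends [[316.0, -87.0], [317.0, 488.0]]
top rests/mouth [[365.0, 222.0], [363.0, 223.0], [430.0, 210.0], [432.0, 210.0], [437.0, 208.0], [440.0, 207.0]] bar ends [[334.0, 223.0], [436.0, 204.0]]
side rests/mouth [[313.0, 261.0], [313.0, 258.0], [334.0, 326.0], [335.0, 330.0], [336.0, 332.0], [337.0, 329.0]] bar ends [[304.0, 213.0], [334.0, 307.0]]
bar top []
bar side [([0.543, -0.16, 0.126], 0.56)]
lever_knob top [([0.534, -0.309, 0.12], 0.48)]
lever_knob side []
```

{"fn": "step_arm", "kwargs": {
  "commands": [
    {"translation": [-0.7, 0.3, 25], "roll": -0.0014},
    {"translation": [0, 0, 25], "roll": 0},
    {"translation": [0, 0, 20], "roll": 0},
    {"translation": [0, 0, 9], "roll": 0},
    {"translation": [0, 0, 0], "roll": 0},
    {"translation": [0, 0, 0], "roll": 0},
    {"translation": [0, 0, 0], "roll": 0}
  ]
}}

```text
time: 30.07
tool_pos: [0.539, -0.0885, 0.0219]
tool_rot: [3.14, 0.001, 1.662]
contact_force: [0.8, -0.4, -0.5]
opening: 0.0129
grip_force: 25.0
```

Run:
```python
from h import *
p=np.load("rack.npy"); t=rackpts(p,[[-.04,.045,.02]])[0]; shift(t,p[2]+np.pi/2)
k,im=snap("wrist","w14"); print(observe()['time'],observe()['contact_force'])
rp=np.array([[-40,90,28],[-30,90,30.5],[-50,90,30.5]])/1000
P=proj(k,rackpts(p,rp)); print(np.round(P,1).tolist())
s=observe()['tool_pos']+[0,0,.0184]; ax=np.array([-np.sin(p[2]),np.cos(p[2]),0])
print("bar axis at y80..100",np.round(proj(k,np.array([s+.035*ax,s+.045*ax,s+.06*ax])),1).tolist())
g=im.mean(2).astype(int); v=int(P[0,1])
for r in range(v-14,v+15,4): print(r,g[r,270:370:2].tolist())
```

```text
tool [539.  -88.5  21.9] rot [3.1396e+00 9.0000e-04 1.6624e+00] shift mm [ 0.9 -1.1  1.9] roll 0.0011
30.1167 [ 1.19765048 -0.43209805 -2.07178171]
[[314.1, 155.2], [337.5, 156.3], [290.5, 156.3]]
bar axis at y80..100 [[316.6, 187.2], [316.6, 163.0], [316.6, 125.0]]
141 [171, 171, 170, 164, 77, 62, 65, 61, 58, 38, 39, 35, 34, 35, 39, 48, 94, 119, 128, 136, 146, 152, 156, 164, 166, 168, 163, 158, 151, 147, 143, 127, 113, 79, 31, 36, 62, 65, 73, 77, 73, 74, 74, 75, 77, 74, 74, 76, 75, 76]
145 [169, 171, 170, 162, 80, 61, 64, 56, 17, 14, 13, 12, 11, 15, 15, 36, 96, 118, 130, 135, 145, 151, 157, 163, 165, 167, 164, 159, 153, 147, 142, 127, 116, 73, 13, 8, 24, 64, 70, 74, 74, 72, 74, 74, 77, 77, 77, 76, 74, 75]
149 [170, 170, 170, 163, 87, 62, 53, 27, 23, 21, 22, 29, 25, 28, 28, 41, 90, 117, 129, 138, 145, 153, 157, 161, 165, 167, 164, 156, 152, 148, 141, 128, 113, 75, 22, 28, 24, 48, 66, 65, 71, 74, 75, 74, 75, 75, 76, 76, 76, 77]
153 [176, 175, 176, 170, 93, 63, 55, 29, 25, 30, 24, 30, 28, 31, 27, 36, 89, 113, 127, 138, 143, 151, 159, 162, 166, 168, 164, 157, 153, 146, 142, 128, 115, 72
[... 269 characters left out ...]
6, 76, 76, 74, 77, 78]
161 [164, 166, 170, 168, 104, 63, 62, 28, 25, 28, 25, 25, 29, 27, 25, 36, 87, 118, 129, 138, 144, 149, 158, 162, 168, 165, 160, 157, 151, 147, 142, 126, 114, 69, 25, 28, 27, 52, 65, 66, 73, 73, 75, 75, 73, 76, 75, 77, 76, 77]
165 [168, 166, 169, 170, 114, 64, 58, 34, 28, 25, 24, 29, 30, 34, 31, 41, 89, 120, 128, 137, 145, 149, 157, 162, 167, 167, 161, 156, 151, 144, 140, 126, 114, 68, 22, 23, 24, 50, 67, 71, 73, 74, 76, 73, 77, 77, 74, 75, 74, 78]
169 [173, 171, 171, 167, 118, 62, 63, 62, 64, 64, 67, 68, 63, 64, 65, 64, 91, 117, 129, 138, 145, 150, 157, 164, 166, 167, 164, 156, 151, 148, 140, 125, 112, 81, 63, 66, 65, 65, 64, 70, 74, 75, 74, 74, 76, 74, 74, 76, 73, 75]
```

The rest's centre is at column 314, where the rack fit predicted it. The bar is at 319.5, so I shift it 2.3 mm towards the robot, lower it, and start feeding.

{"fn": "step_arm", "kwargs": {
  "commands": [
    {"translation": [0, -2.3, 3], "roll": 0.001},
    {"translation": [0, 0, 0], "roll": 0},
    {"translation": [-8, 0, 0], "roll": 0},
    {"translation": [-8, 0, 0], "roll": 0},
    {"translation": [-8, 0, 0], "roll": 0},
    {"translation": [-8, 0, 0], "roll": 0},
    {"translation": [0, 0, 0], "roll": 0},
    {"translation": [0, 0, 0], "roll": 0}
  ]
}}

```text
time: 30.78
tool_pos: [0.5387, -0.1211, 0.0177]
tool_rot: [3.142, 0.0, 1.66]
contact_force: [-0.2, 0.3, -1.1]
opening: 0.0133
grip_force: 25.0
```

Run:
```python
from h import *
p=np.load("rack.npy"); t=rackpts(p,[[-.04,-.034,.017]])[0]; shift(t,p[2]+np.pi/2)
k,im=snap("wrist","w15"); print(observe()['time'],observe()['contact_force'])
P=proj(k,rackpts(p,np.array([[-40,90,28]])/1000)); g=im.mean(2).astype(int); v=int(P[0,1]); print(P)
for r in range(v-8,v+9,8): print(r,g[max(r,0),270:370:2].tolist())
```

```text
tool [ 538.7 -121.1   17.7] rot [3.1416 0.     1.66  ] shift mm [-45.7   2.3   0.7] roll -0.0013
30.8333 [-0.25804212 -0.61062826 -0.55657138]
[[321.539925    76.07765697]]
68 [169, 169, 168, 168, 168, 141, 66, 64, 60, 32, 28, 30, 34, 28, 29, 65, 92, 105, 111, 122, 124, 130, 141, 159, 163, 165, 164, 156, 152, 147, 144, 130, 117, 105, 50, 37, 40, 39, 32, 37, 41, 38, 49, 77, 75, 73, 74, 76, 74, 76]
76 [163, 165, 171, 169, 168, 154, 72, 64, 64, 35, 33, 33, 31, 31, 32, 66, 90, 104, 113, 121, 142, 150, 154, 161, 163, 166, 163, 158, 151, 148, 144, 133, 118, 106, 44, 35, 36, 38, 34, 37, 35, 40, 45, 70, 72, 73, 75, 75, 75, 74]
84 [168, 170, 171, 170, 170, 163, 78, 65, 62, 34, 31, 34, 33, 27, 32, 60, 91, 106, 111, 121, 144, 147, 154, 161, 165, 167, 162, 157, 151, 146, 143, 131, 117, 103, 44, 31, 33, 37, 31, 36, 37, 36, 49, 69, 68, 76, 75, 76, 75, 76]
```

{"fn": "step_arm", "kwargs": {
  "commands": [
    {"translation": [0, 0.8, 0], "roll": 0},
    {"translation": [-6, 0, 0], "roll": 0},
    {"translation": [-6, 0, 0], "roll": 0},
    {"translation": [-6, 0, 0], "roll": 0},
    {"translation": [-6, 0, 0], "roll": 0},
    {"translation": [0, 0, 0], "roll": 0},
    {"translation": [0, 0, 0], "roll": 0}
  ]
}}

```text
time: 31.42
tool_pos: [0.5417, -0.1447, 0.0177]
tool_rot: [3.142, 0.0, 1.66]
contact_force: [-1.2, -0.4, -1.2]
opening: 0.0134
grip_force: 25.0
```

{"fn": "step_arm", "kwargs": {
  "commands": [
    {"translation": [-5, 0, 0], "roll": 0},
    {"translation": [-5, 0, 0], "roll": 0},
    {"translation": [-4, 0, 0], "roll": 0},
    {"translation": [-2, 0, 0], "roll": 0},
    {"translation": [0, 0, 0], "roll": 0},
    {"translation": [0, 0, 0], "roll": 0}
  ]
}}

```text
time: 31.92
tool_pos: [0.543, -0.1602, 0.0177]
tool_rot: [-3.142, -0.0, 1.661]
contact_force: [-0.3, 0.1, -1.4]
opening: 0.013
grip_force: 25.0
```

{"fn": "step_arm", "kwargs": {
  "commands": [
    {"translation": [-2, 0, 0], "roll": 0},
    {"translation": [-2, 0, 0], "roll": 0},
    {"translation": [0, 0, 0], "roll": 0},
    {"translation": [0, 0, 0], "roll": 0}
  ]
}}

```text
time: 32.25
tool_pos: [0.5435, -0.1641, 0.0177]
tool_rot: [3.142, 0.0, 1.661]
contact_force: [-0.3, 0.6, -1.4]
opening: 0.0132
grip_force: 25.0
```

{"fn": "step_arm", "kwargs": {
  "commands": [
    {"translation": [-1.5, 0, 0], "roll": 0},
    {"translation": [0, 0, 0], "roll": 0},
    {"translation": [0, 0, 0], "roll": 0}
  ]
}}

```text
time: 32.5
tool_pos: [0.5436, -0.1656, 0.0177]
tool_rot: [3.142, 0.0, 1.661]
contact_force: [0.3, -0.1, -1.5]
opening: 0.0132
grip_force: 25.0
```

{"fn": "step_arm", "kwargs": {
  "commands": [
    {"translation": [-1.5, 0, 0], "roll": 0},
    {"translation": [0, 0, 0], "roll": 0},
    {"translation": [0, 0, 0], "roll": 0}
  ]
}}

```text
time: 32.75
tool_pos: [0.5435, -0.1666, 0.0176]
tool_rot: [-3.141, -0.001, 1.661]
contact_force: [-0.3, 3.1, -1.0]
opening: 0.0129
grip_force: 25.0
```

{"fn": "step_arm", "kwargs": {
  "commands": [
    {"translation": [-1, 0, 0], "roll": 0},
    {"translation": [0, 0, 0], "roll": 0},
    {"translation": [0, 0, 0], "roll": 0}
  ]
}}

```text
time: 33.0
tool_pos: [0.5432, -0.1667, 0.0173]
tool_rot: [-3.14, -0.002, 1.661]
contact_force: [-0.5, 7.3, -1.7]
opening: 0.013
grip_force: 25.0
```

{"fn": "step_arm", "kwargs": {
  "commands": [
    {"translation": [0.5, 0, 0], "roll": 0},
    {"translation": [0, 0, 0.8], "roll": 0},
    {"translation": [0, 0, 0], "roll": 0},
    {"translation": [0, 0, 0], "roll": 0}
  ]
}}

```text
time: 33.33
tool_pos: [0.5435, -0.1667, 0.017]
tool_rot: [-3.141, -0.001, 1.662]
contact_force: [-1.2, 6.3, 2.1]
opening: 0.0129
grip_force: 25.0
```

{"fn": "step_arm", "kwargs": {
  "commands": [
    {"translation": [0, 0, 0], "roll": 0},
    {"translation": [0, 0, 0], "roll": 0},
    {"translation": [0, 0, 0], "roll": 0},
    {"translation": [0, 0, 0], "roll": 0}
  ],
  "fingers": 0.24
}}

```text
time: 33.67
tool_pos: [0.5441, -0.1681, 0.0171]
tool_rot: [3.141, 0.001, 1.661]
contact_force: [-0.0, -0.2, 0.3]
opening: 0.0217
grip_force: 0.0
```

{"fn": "step_arm", "kwargs": {
  "commands": [
    {"translation": [0, 0, -10], "roll": 0},
    {"translation": [0, 0, -20], "roll": 0},
    {"translation": [0, 0, -30], "roll": 0},
    {"translation": [0, 0, -40], "roll": 0},
    {"translation": [0, 0, -40], "roll": 0},
    {"translation": [0, 0, 0], "roll": 0},
    {"translation": [0, 0, 0], "roll": 0}
  ]
}}

```text
time: 34.25
tool_pos: [0.5453, -0.1683, 0.1605]
tool_rot: [3.136, 0.004, 1.661]
contact_force: [-0.2, 0.3, -1.0]
opening: 0.022
grip_force: 0.0
```

Run:
```python
from h import *
p=np.load("rack.npy"); s=observe(); print(s['time'],s['tool_pos'],s['qpos'])
k,im=snap("wrist","w16"); kt,it=snap("top","t4")
P=np.array([[-40,96,42],[-47,96,35],[-33,96,35],[-40,60,42],[-40,90,30]])/1000
print(np.round(proj(k,rackpts(p,P)),1).tolist()); g=im.mean(2).astype(int)
u=proj(k,rackpts(p,P)); a=int(u[0,1]); c=int(u[0,0])
print("col",c,[(r,g[r,c]) for r in range(a-12,a+13)])
for y in(.06,.09):
    v=int(proj(k,rackpts(p,[[-.04,y,.035]]))[0,1]); print(v,g[v,c-30:c+30:2].tolist())
print("knob",[(np.round(d["at"],3).tolist(),round(d["confidence"],2)) for d in search_frame("top","lever_knob")])
for th in(0,.12,.25):
    print(th,rackpts(p,[[-.04+.07*np.sin(th-.7),-.179,.066+.07*np.cos(th-.7)]]))
```

```text
34.25 [ 0.54526343 -0.16834391  0.16045466] [-4.33606378e-01  4.79319875e-01  1.50017126e+00 -2.55763039e-04
  1.15509675e+00 -5.24033866e-01]
[[316.1, 2.1], [306.4, 4.4], [325.8, 4.4], [316.2, 56.8], [316.1, 14.9]]
col 316 [(-10, np.int64(72)), (-9, np.int64(74)), (-8, np.int64(76)), (-7, np.int64(75)), (-6, np.int64(72)), (-5, np.int64(73)), (-4, np.int64(76)), (-3, np.int64(75)), (-2, np.int64(75)), (-1, np.int64(73)), (0, np.int64(224)), (1, np.int64(222)), (2, np.int64(216)), (3, np.int64(204)), (4, np.int64(215)), (5, np.int64(221)), (6, np.int64(224)), (7, np.int64(223)), (8, np.int64(223)), (9, np.int64(223)), (10, np.int64(224)), (11, np.int64(225)), (12, np.int64(224)), (13, np.int64(224)), (14, np.int64(225))]
57 [182, 181, 183, 184, 120, 67, 67, 73, 72, 68, 71, 96, 125, 144, 144, 148, 151, 140, 130, 102, 75, 71, 78, 92, 111, 120, 119, 121, 123, 121]
13 [226, 225, 226, 200, 121, 112, 80, 64, 59, 66, 76, 141, 179, 203, 220, 224, 214, 212, 203, 154, 78, 62, 65, 75, 112, 117, 115, 117, 116, 117]
knob [([0.533, -0.311, 0.118], 0.41)]
0 [[ 0.51321818 -0.31483515  0.11953895]]
0.12 [[ 0.51992421 -0.31422675  0.12455239]]
0.25 [[ 0.52780592 -0.3135117   0.1290313 ]]
```

The bar's end is at row 3 against a predicted 2, and it pressed the stop with 6 N, so it is home and released. Now the lever: I lift over it and go behind the knob.

{"fn": "step_arm", "kwargs": {
  "commands": [
    {"translation": [0, 0, -20], "roll": 0},
    {"translation": [-5, -15, -20], "roll": 0},
    {"translation": [-20, -25, 0], "roll": 0},
    {"translation": [-25, -25, 0], "roll": 0},
    {"translation": [-30, -25, 0], "roll": 0},
    {"translation": [-32, 0, 0], "roll": 0},
    {"translation": [-31.5, 0, 0], "roll": 0},
    {"translation": [0, 0, 0], "roll": 0},
    {"translation": [0, 0, 0], "roll": 0},
    {"translation": [0, 0, 0], "roll": 0},
    {"translation": [0, 0, 0], "roll": 0}
  ],
  "fingers": 0,
  "grip_force": 10
}}

```text
time: 35.32
tool_pos: [0.4669, -0.3173, 0.1961]
tool_rot: [-3.14, -0.002, 1.662]
contact_force: [-0.4, -0.6, -0.6]
opening: 0.0003
grip_force: 0.0
```

Run:
```python
from h import *
p=np.load("rack.npy"); shift(rackpts(p,[[-.13,-.179,.110]])[0],p[2]+np.pi/2); print(observe()['opening'])
```

```text
tool [ 466.9 -317.3  196.1] rot [-3.1403e+00 -1.7000e-03  1.6623e+00] shift mm [-1.9  1.5 86.1] roll 0.001
0.00033738686956003234
```

{"fn": "step_arm", "kwargs": {
  "commands": [
    {"translation": [-1.9, 0, 26], "roll": 0},
    {"translation": [0, 0, 30], "roll": 0},
    {"translation": [0, 0, 30], "roll": 0},
    {"translation": [0, 0, 0], "roll": 0},
    {"translation": [0, 0, 0], "roll": 0}
  ]
}}

```text
time: 35.73
tool_pos: [0.4669, -0.3189, 0.1102]
tool_rot: [-3.139, -0.003, 1.663]
contact_force: [-0.1, 0.3, 0.7]
opening: 0.0006
grip_force: 0.0
```

{"fn": "step_arm", "kwargs": {
  "commands": [
    {"translation": [0, 10, 0], "roll": 0},
    {"translation": [0, 10, 0], "roll": 0},
    {"translation": [0, 8, 0], "roll": 0},
    {"translation": [0, 6, 0], "roll": 0},
    {"translation": [0, 6, 0], "roll": 0},
    {"translation": [0, 6, 0], "roll": 0},
    {"translation": [0, 6, 0], "roll": 0},
    {"translation": [0, 6, 0], "roll": 0},
    {"translation": [0, 6, 0], "roll": 0},
    {"translation": [0, 6, 0], "roll": 0},
    {"translation": [0, 6, 0], "roll": 0},
    {"translation": [0, 0, 0], "roll": 0}
  ]
}}

```text
time: 36.73
tool_pos: [0.5444, -0.3134, 0.1107]
tool_rot: [3.141, 0.0, 1.662]
contact_force: [0.3, 0.8, -0.4]
opening: 0.0006
grip_force: 0.0
```

{"fn": "step_arm", "kwargs": {
  "commands": [
    {"translation": [0, 6, 0], "roll": 0},
    {"translation": [0, 6, 0], "roll": 0},
    {"translation": [0, 6, 0], "roll": 0},
    {"translation": [0, 0, 0], "roll": 0}
  ]
}}

```text
time: 37.07
tool_pos: [0.5618, -0.3116, 0.1103]
tool_rot: [-3.141, -0.001, 1.662]
contact_force: [-1.2, 0.8, -0.6]
opening: 0.0006
grip_force: 0.2
```

{"fn": "step_arm", "kwargs": {
  "commands": [
    {"translation": [0, 4, 0], "roll": 0},
    {"translation": [0, 4, 0], "roll": 0},
    {"translation": [0, 2, 0], "roll": 0},
    {"translation": [0, 0, 0], "roll": 0},
    {"translation": [0, 0, 0], "roll": 0}
  ]
}}

```text
time: 37.48
tool_pos: [0.5712, -0.3111, 0.111]
tool_rot: [3.141, 0.0, 1.661]
contact_force: [-1.6, -0.4, -1.1]
opening: 0.0004
grip_force: 0.8
```

{"fn": "step_arm", "kwargs": {
  "commands": [
    {"translation": [0, 2, 0], "roll": 0},
    {"translation": [0, 2, 0], "roll": 0},
    {"translation": [0, 0, 0], "roll": 0}
  ]
}}

```text
time: 37.73
tool_pos: [0.575, -0.3107, 0.1109]
tool_rot: [-3.141, 0.0, 1.661]
contact_force: [-2.1, -0.7, -1.7]
opening: 0.0002
grip_force: 1.4
```

Run:
```python
from h import *
p=np.load("rack.npy"); s=observe(); print(s['contact_force'])
snap("top","t5"); print("knob",[(np.round(d["at"],3).tolist(),round(d["confidence"],2)) for d in search_frame("top","lever_knob")])
snap("side","s5"); print("knob",[(np.round(d["at"],3).tolist(),round(d["confidence"],2)) for d in search_frame("side","lever_knob")])
print(rackpts(p,[[.005,-.179,.12]]))
```

```text
[-2.1242286  -0.65386986 -1.73261802]
knob [([0.568, -0.307, 0.083], 0.38)]
knob []
[[ 0.60294492 -0.30669481  0.12      ]]
```

{"fn": "step_arm", "kwargs": {
  "commands": [
    {"translation": [0, 2, 0], "roll": 0},
    {"translation": [0, 2, 0], "roll": 0},
    {"translation": [0, 0, 0], "roll": 0},
    {"translation": [0, 0, 0], "roll": 0}
  ]
}}

```text
time: 38.27
tool_pos: [0.5792, -0.3104, 0.1111]
tool_rot: [3.141, 0.0, 1.662]
contact_force: [-2.3, 0.7, -0.4]
opening: 0.0005
grip_force: 0.9
```

{"fn": "step_arm", "kwargs": {
  "commands": [
    {"translation": [0, 2, 0], "roll": 0},
    {"translation": [0, 0, 0], "roll": 0},
    {"translation": [0, 0, 0], "roll": 0}
  ]
}}

```text
time: 38.52
tool_pos: [0.5799, -0.3103, 0.1109]
tool_rot: [-3.139, -0.0, 1.661]
contact_force: [-8.0, -0.0, 1.4]
opening: 0.0003
grip_force: 3.4
```

{"fn": "step_arm", "kwargs": {
  "commands": [
    {"translation": [0, 2, 0], "roll": 0},
    {"translation": [0, 0, 0], "roll": 0},
    {"translation": [0, 0, 0], "roll": 0}
  ]
}}

```text
time: 38.77
tool_pos: [0.5802, -0.3103, 0.1107]
tool_rot: [-3.136, -0.001, 1.661]
contact_force: [-13.4, -0.2, 3.1]
opening: 0.0003
grip_force: 6.5
```

The force is climbing sharply, so the lever is at its end stop. I'll back off, raise the arm and verify.

{"fn": "step_arm", "kwargs": {
  "commands": [
    {"translation": [0, -10, 0], "roll": 0},
    {"translation": [0, -30, 0], "roll": 0},
    {"translation": [0, -30, -15], "roll": 0},
    {"translation": [0, -30, -25], "roll": 0},
    {"translation": [0, -20, -30], "roll": 0},
    {"translation": [0, 0, -35], "roll": 0},
    {"translation": [0, 0, -35], "roll": 0},
    {"translation": [0, 0, 0], "roll": 0},
    {"translation": [0, 0, 0], "roll": 0},
    {"translation": [0, 0, 0], "roll": 0}
  ]
}}

```text
time: 39.6
tool_pos: [0.4637, -0.3207, 0.2508]
tool_rot: [3.141, 0.001, 1.662]
contact_force: [-0.1, 0.2, -0.5]
opening: 0.0002
grip_force: 0.0
```

Run:
```python
from h import *
p=np.load("rack.npy"); s=observe(); print(s['time'],s['tool_pos'],s['contact_force'])
kt,it=snap("top","t6"); print("knob",[(np.round(d["at"],3).tolist(),round(d["confidence"],2)) for d in search_frame("top","lever_knob")])
print("bar",[(np.round(d["at"],3).tolist(),round(d["confidence"],2)) for d in search_frame("top","bar")])
ks,si=snap("side","s6"); print("knob",[(np.round(d["at"],3).tolist(),round(d["confidence"],2)) for d in search_frame("side","lever_knob")])
print("bar",[(np.round(d["at"],3).tolist(),round(d["confidence"],2)) for d in search_frame("side","bar")])
def knob(th): return [-.04+.07*np.sin(th-.7),-.179,.066+.07*np.cos(th-.7)]
Q=np.array([knob(1.4),knob(1.2),[-.04,.096,.035],[-.04,-.112,.035]])
for k,n in((kt,"top"),(ks,"side")): print(n,np.round(proj(k,rackpts(p,Q)),1).tolist())
a=cv2.resize(it[140:240,340:490],(600,400),interpolation=cv2.INTER_CUBIC)[:,:]; b=cv2.resize(si[220:390,280:430],(353,400),interpolation=cv2.INTER_CUBIC)
for k,im,o,sc in((kt,a,(340,140),4),(ks,b,(280,220),353/150)):
    for u in proj(k,rackpts(p,Q)): cv2.circle(im,tuple(int(v) for v in (u-o+.5)*sc),2,(0,255,0),-1)
cv2.imwrite("pics/fin.png",cv2.resize(np.hstack([a,b]),(800,336)))
```

```text
39.6 [ 0.46371463 -0.32068234  0.25082501] [-0.07899412  0.18422978 -0.46223283]
knob [([0.588, -0.307, 0.108], 0.62)]
bar [([0.54, -0.14, 0.038], 0.74), ([0.589, -0.309, 0.104], 0.55)]
knob [([0.59, -0.311, 0.104], 0.74), ([0.645, -0.118, 0.031], 0.53)]
bar [([0.545, -0.192, 0.042], 0.57)]
top [[467.3, 180.5], [469.6, 184.0], [362.1, 222.3], [436.7, 208.7]]
side [[368.7, 343.8], [363.6, 344.2], [312.4, 256.1], [336.1, 332.8]]
```

View pics/fin.png

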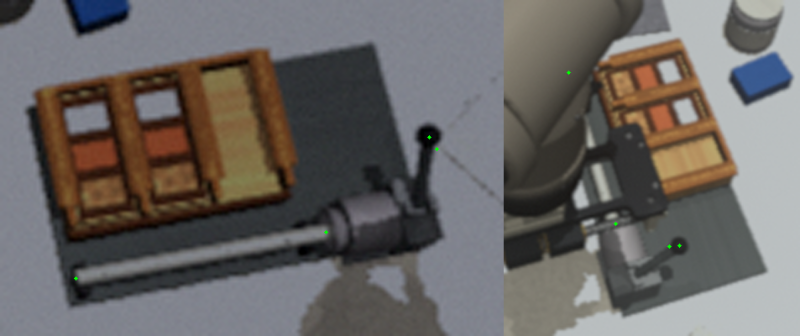

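Both views put the knob on the 1.4 rad point. The bar's end is at its predicted spot, both panels are home, and the bystanders have not moved. Handing in.

```bash
python3 -c "
from cell import *
print(hand_in())"
```

```text
the job is handed in; nothing more can be done
None
```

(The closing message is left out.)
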